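# Tip a sampling cartridge out of its deep holder and load it in the cradle

### The arm

A 6-joint arm with a two-finger parallel gripper is mounted at the origin on the work surface. World frame = base frame: x ahead of the robot, y to its left, z up, the work surface at z = 0. Lengths are in m, angles in rad, forces in N, time in s.
With the tool pointing down it reaches from about 0.4 to 0.825 m from the base axis. Payload 7 kg.
Tool frame: the origin (TCP) lies midway between the tips of the shut fingers; the grasp point (between the pads) lies hold_point_z behind it (hold_point_z is the distance from the TCP to the grasp point, in m); z points along the fingers, y is the direction in which the jaws open and shut (so a half turn about z gives the same grasp; the last joint's range is limited). The gripper opens to 88 mm and grips with 3 to 60 N. Pads are 19 mm wide; open, the fingers measure 130 mm over their backs; the gripper's body (78 mm by 193 mm) begins 47 mm behind the grasp point.
Start: joints at [-0.881, 0.359, 0.012, 0, -1.224, -0.288], TCP at [0.264, -0.621, 0.227] pointing down, gripper open.
Joint ranges: [-3.07, 3.07], [-1.43, 2.12], [-1.02, 1.25], [-3.03, 1.67], [-3.05, -0], [-3.03, 3.03]. Speed limits (rad/s): [2.39, 2.39, 3.01, 3.14, 3.14, 3.14].

### API

Orientations are given as [roll, pitch, yaw] about the fixed x, y, z axes, in that order (R = Rz(yaw) Ry(pitch) Rx(roll)).
In Python, from station import * gives the robot as it stands. The module is installed in compiled form; this text tells all that it offers.
- The arm moves only by the tool arm_command, never from a script. Its arguments are lists of equal length, an entry for each row: "fingers": the closure, from -1 (fully open) to 1 (shut); "dp": the shift along the world's x, y, z in m, a list of three; "roll": the turn about the world's z in rad. In form: {"fingers": [fingers, ...], "dp": [[x, y, z], ...], "roll": [roll, ...]}. A call has 1 to 8 rows; each row shifts and turns the pose as measured when the row begins; what a row does not reach is not made up. A row lasts 1/10 s, in which the tool goes at most 50 mm and 8.59 degrees, less where a joint would pass 70% of its speed; a pose out of reach is approached as far as the arm can. A call is refused whole if a number of a shift passes 0.05 or a number of a turn 0.15, either way. A call with a gripper value outside its range is refused whole. The fingers move at their own pace and stop on an object; "newtons" is the grip in N (left out, the last holds). Time passes only in rows, so rows that do not move let the fingers close. It gives the time, the measured TCP pose, the force and the opening at its end, in the units of the state.
- get_state(): the state, without advancing time (a new reading comes with each control period).
- grab_frame(name): name is "scene" or "top" or "wrist"; returns the picture (420x560x3 uint8, blue, green, red); there is no depth.
- calibration(name): a dict with "fx", "fy", "cx", "cy" (pixels), "R" (3x3) and "t" (3): a world point X has camera coordinates R X + t; the wrist camera has in their place "hand_eye" (4x4, takes a point from camera to tool coordinates, whose origin is the TCP and whose axes are the flange's). Camera axes: x right, y down, z forward; pixel columns grow to the right and rows downward; lengths in m; the calibration is good to about 2 mm. The wrist camera is an equidistant fisheye: a pixel r from the principal point sees the ray r / f radians off the axis. A picture is of the moment at which its call begins: read the wrist's pose just before it. calibration takes no time and is no camera call.
- job_done(): hands the job in, once; it reports no verdict.
The state is a dict: "t": time; "q": joint angles; "qd": joint speeds; "joint_efforts": joint torques, N m; "eef_pos": TCP position; "ee_rot": TCP orientation; "force": force on the tool from outside, world axes, zero at the start; "moment": the same for the moment, N m; "width": finger opening in m.
Only numpy, scipy, OpenCV 4.12 (cv2) and the standard library are available. Lean on these libraries where they do the work, as an engineer would, in place of code of your own. Each camera call takes 0.05 s, during which the arm holds its last target.

### The job

Lay the blue-banded holder gently down on its side with its cartridge still inside and let go of it, then take it again near its closed end and tip it so that the cartridge slides softly out of the mouth and comes to lie on the blue mat. Put the empty holder down on the bench, clear of the cradle, then lay the cartridge in the two saddles of the cradle with its red cap at the red end. Leave the yellow-banded holder and everything else on the bench as it stands, and let nothing topple or drop.

Things in the scene. Friction and masses are not known exactly. Their poses are not given: they have to be found in the camera images.
- holder: square aluminium tube with BLUE bands and rim, closed at the foot and open at the top: 50 x 50 mm outside, 170 mm tall, walls 5 mm, floor 8 mm, about 220 g (varies). Starts standing upright on the bench. Origin: centre of its underside; z runs up its length to the mouth, x and y are normal to its flat sides. It can start at the left or the right of the mat.
- holder_mid (a point): point on the blue-banded holder's axis, at half its height (85 mm from its underside); same axes as the holder
- holder_mouth (a point): centre of the blue-banded holder's open mouth, 170 mm from its underside
- cartridge: amber glass tube (16 mm diameter, 58 mm long) between two square end caps 22 x 22 mm and 16 mm long, 90 mm long in all, about 60 g; it does not roll. Starts loose, standing inside the blue-banded holder, its top 72 mm below the mouth, too deep to grip. Origin: centre of its black end face; z runs along its length to the red cap. It begins to slide when its holder's mouth points between about 24 and 38 degrees below level (friction varies).
- cartridge_mid (a point): middle of the cartridge's glass tube, 45 mm from either end: the place to grip it
- cartridge_red (a point): centre of the cartridge's red end face
- mat: blue mat, black edge, 180 (x) x 320 (y) mm, 3 mm thick, fixed on the bench. Origin: centre of its underside; z up
- cradle: fixed cradle on a dark base plate 60 (x) x 130 (y) x 10 mm; along its y axis two open-topped aluminium saddles, red cheeks at +y, black at -y. Saddle floors 26 mm above the bench, from 28 to 51 mm either side of the middle; cheeks 28 mm apart (x) and end walls 102 mm apart (y, inside), up to 42 mm above the bench; between the saddles 56 mm are open for fingers down to the base plate. The cartridge lies along y, its caps in the saddles. Origin: centre of its underside; z up
- cradle_seat (a point): where the middle of the seated cartridge belongs: 37 mm above the cradle's origin; same axes as the cradle
- spare_holder: a bystander: the same tube with YELLOW bands and rim, empty, standing upright at the other side of the mat; origin centre of its underside, z up
- red_bottle: bystander: amber bottle with red cap, 70 mm diameter, 140 mm tall; origin centre of its underside
- jar: bystander: white jar, 52 mm diameter, 60 mm tall; origin centre of its underside
- screwdriver: bystander: screwdriver lying flat on the robot's side of the right-hand holder place, 140 mm long; origin under its middle
- meter: bystander: orange hand meter lying flat, 80 x 150 x 34 mm; origin centre of its underside

How it is judged:
By the outcome, as a careful person would: the job done as asked, in the order asked, and still so for the second after the job is handed in, with the robot touching nothing.
It also fails if it takes over 72 s, if anything falls off the work surface, if the arm or the gripper's body presses on something with over 40 N, if the wrist force passes 120 N, or if a joint passes its speed limit or range.

## Working session

There is one attempt and no reset: what is moved stays moved. The work goes in short steps, Python scripts to look and compute and a tool call to move; the robot and the scene stay as the last step left them, time stands still between calls to the robot, and variables do not carry over. Pictures are saved under pics/ and viewed, and the job is handed in when it is done.

Besides the shell and the picture viewer there is one more tool, called after "Call:" by a JSON object that holds its "api" and its "payload", one argument or row to a line. arm_command: Moves the arm, as the interface text tells. Its arguments: {"type":"object","properties":{"fingers":{"type":"array"},"dp":{"type":"array"},"roll":{"type":"array"},"newtons":{"type":"number"}},"required":["fingers","dp","roll"]}

```bash
mkdir -p pics; ls; cat > h.py <<'E'
from station import *
import numpy as np, cv2
from scipy.spatial.transform import Rotation as Ro
def ray(name,u,v,st=None):
    c=calibration(name)
    if name!='wrist':
        R=np.array(c['R']);t=np.array(c['t'])
        d=R.T@np.array([(u-c['cx'])/c['fx'],(v-c['cy'])/c['fy'],1.]);return -R.T@t,d/np.linalg.norm(d)
    st=st or get_state()
    x=(u-c['cx'])/c['fx'];y=(v-c['cy'])/c['fy'];r=np.hypot(x,y)
    d=np.array([0,0,1.]) if r<1e-9 else np.array([np.sin(r)*x/r,np.sin(r)*y/r,np.cos(r)])
    H=np.array(c['hand_eye']);e=np.array(st['ee_rot'])
    R=e if e.shape==(3,3) else Ro.from_euler('xyz',e).as_matrix()
    return R@H[:3,3]+np.array(st['eef_pos']),R@(H[:3,:3]@d)
def onz(name,u,v,z,st=None):
    o,d=ray(name,u,v,st);return o+d*(z-o[2])/d[2]
def onplane(name,u,v,ax,val,st=None):
    o,d=ray(name,u,v,st);return o+d*(val-o[ax])/d[ax]
def two(n1,p1,n2,p2):
    o1,d1=ray(n1,*p1);o2,d2=ray(n2,*p2)
    A=np.stack([d1,-d2],1);s=np.linalg.lstsq(A,o2-o1,rcond=None)[0]
    a=o1+d1*s[0];b=o2+d2*s[1];return (a+b)/2,np.linalg.norm(a-b)
def proj(name,X):
    c=calibration(name);p=np.array(c['R'])@np.array(X)+np.array(c['t']);return p[0]/p[2]*c['fx']+c['cx'],p[1]/p[2]*c['fy']+c['cy']
def snap(name,fn):
    im=grab_frame(name);cv2.imwrite('pics/'+fn+'.png',im);return im
E
python3 - <<'E'
from h import *
s=get_state();print(s)
for n in['scene','top','wrist']:
    snap(n,n+'0')
    c=calibration(n);print(n,c)
    if n!='wrist':print('cam pos',-np.array(c['R']).T@np.array(c['t']))
try: print(hold_point_z)
except Exception as e: print(e)
import station;print(dir(station))
E
```

```text
pics
{'t': 0.0, 'q': array([-8.80928855e-01,  3.59408098e-01,  1.10391559e-02, -3.70063146e-04,
       -1.22410502e+00, -2.88102373e-01]), 'qd': array([ 0.00031047,  0.00075224, -0.00070353, -0.00095543,  0.00060605,
       -0.00016449]), 'joint_efforts': array([-8.76370486e-04, -5.82722104e+01,  2.93055940e+01,  6.99725971e+00,
        6.77786578e-03, -1.56229330e-04]), 'eef_pos': array([ 0.2637354 , -0.62079483,  0.22559681]), 'ee_rot': array([ 3.13988531e+00, -1.43181824e-04, -2.73995347e+00]), 'force': array([-0.02751923, -0.03702513, -0.03074726]), 'moment': array([ 0.03200018, -0.02328965, -0.00953017]), 'width': 0.0873663209796293}
scene {'fx': 410.80966734809243, 'fy': 410.80966734809243, 'cx': 276.7809154040631, 'cy': 207.71215805588707, 'R': array([[ 0.11978118,  0.99263185,  0.0182889 ],
       [ 0.76112365, -0.07998587, -0.64365601],
       [-0.6374506 ,  0.09101799, -0.76509637]]), 't': array([-0.07703164, -0.30631707,  1.51775654])}
cam pos [ 1.20986692 -0.08618013  0.96547602]
top {'fx': 524.384641608647, 'fy': 524.384641608647, 'cx': 285.25226866939806, 'cy': 210.5775
[... 223 characters left out ...]
 [ 0.35135509 -0.00453592  1.24044628]
wrist {'fx': 325.19226210127806, 'fy': 325.19226210127806, 'cx': 279.05644702442845, 'cy': 206.891614929872, 'hand_eye': array([[-7.01977009e-04, -9.67677646e-01, -2.52189375e-01,
         6.75131095e-02],
       [ 9.99998587e-01, -1.06444847e-03,  1.30087546e-03,
        -1.07839575e-03],
       [-1.52727069e-03, -2.52188106e-01,  9.67677026e-01,
        -1.57618717e-01],
       [ 0.00000000e+00,  0.00000000e+00,  0.00000000e+00,
         1.00000000e+00]])}
0.0188
['Unreachable', '__builtins__', '__cached__', '__doc__', '__file__', '__loader__', '__name__', '__package__', '__spec__', 'calibration', 'get_state', 'grab_frame', 'hold_point_z', 'job_done']
```

View pics/scene0.png

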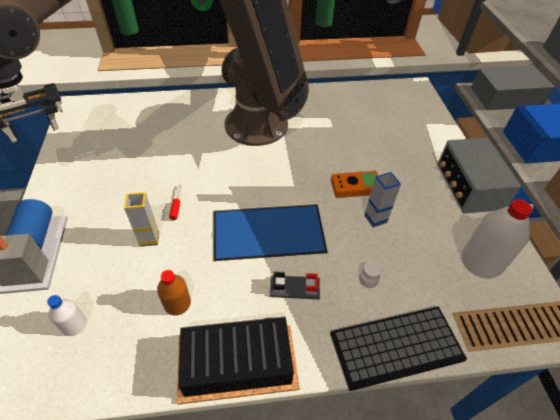

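View pics/top0.png

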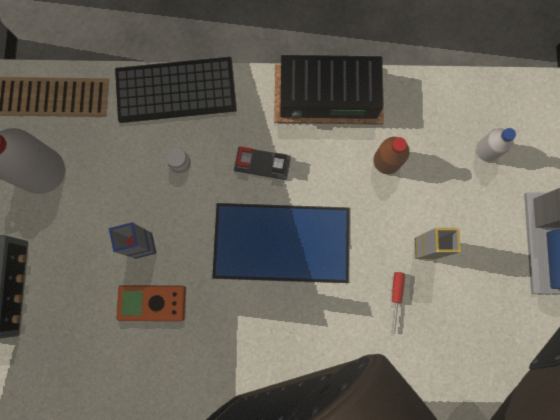

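View pics/wrist0.png

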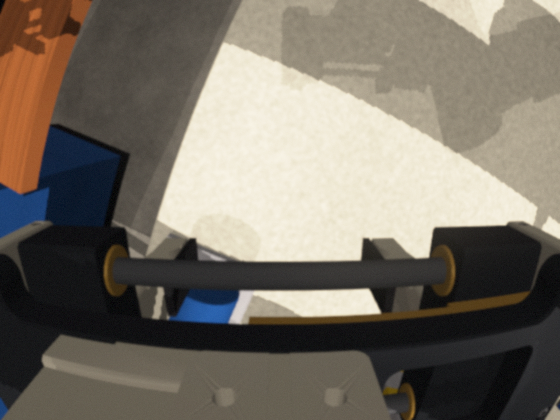

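```bash
python3 - <<'E'
import cv2,numpy as np
t=cv2.imread('pics/top0.png');s=cv2.imread('pics/scene0.png')
a=cv2.resize(t[210:270,95:175],None,fx=5,fy=5,interpolation=cv2.INTER_CUBIC)
b=cv2.resize(s[165:235,350:410],None,fx=6,fy=6,interpolation=cv2.INTER_CUBIC)
c=cv2.resize(t[140:190,225:305],None,fx=5,fy=5,interpolation=cv2.INTER_CUBIC)
W=np.zeros((600,800,3),np.uint8);W[:300,:400]=a;W[300:550,:400]=c;W[:420,400:760]=b
cv2.imwrite('pics/z0.png',W)
E
```

```text
(no output)
```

View pics/z0.png

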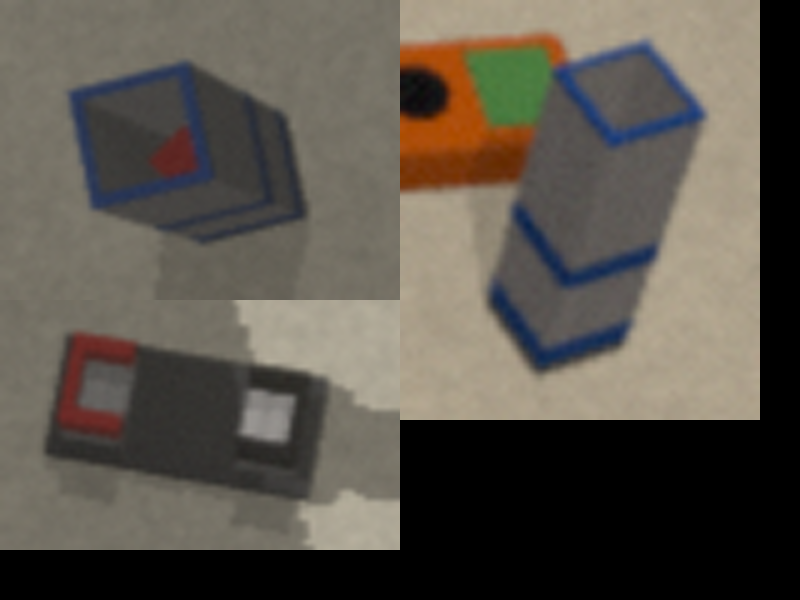

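```bash
python3 - <<'E'
from h import *
np.set_printoptions(precision=4,suppress=True)
P=[onz('top',*p,0.17) for p in[(109.3,228.8),(132.4,222.8),(137,245.2),(114.2,251.0)]]
print(np.array(P),np.mean(P,0))
e=[P[1]-P[0],P[2]-P[3],P[3]-P[0],P[2]-P[1]]
print([ (np.linalg.norm(v),np.degrees(np.arctan2(v[1],v[0]))) for v in e])
print('base',[onz('top',*p,0) for p in[(155.8,253),(135.8,258.4),(152.2,232.8)]])
# scene
Q=[(350+x/6,165+y/6) for x,y in[(155,70),(247,42),(304,115),(216,145)]]
S=[onz('scene',*p,0.17) for p in Q];print('scene rim',np.array(S),np.mean(S,0))
C=[onz('top',*p,0.01) for p in[(238.6,146.8),(290.6,155.6),(287,179.6),(234,171)]];print('cradle',np.array(C),np.mean(C,0))
for a,b in((0,1),(3,2),(0,3),(1,2)):
  v=C[b]-C[a];print(np.linalg.norm(v),np.degrees(np.arctan2(v[1],v[0])))
M=[onz('top',*p,0.003) for p in[(217,205),(350,206),(349,282),(214,280)]];print('mat',np.array(M))
print('meter',[onz('top',*p,0.034) for p in[(118,287),(185,286),(185,320),(119,321)]])
print('jar',onz('top',177,160,.06),'bottle',onz('top',400,145,.14))
print('spare',[onz('top',*p,.17) for p in[(435,232),(458,228),(459,250),(437,254)]])
E
```

```text
[[0.4965 0.347  0.17  ]
 [0.5095 0.3005 0.17  ]
 [0.4634 0.2882 0.17  ]
 [0.451  0.3338 0.17  ]] [0.4801 0.3174 0.17  ]
[(np.float64(0.04829857242887787), np.float64(-74.29713228158552)), (np.float64(0.04727452342863617), np.float64(-74.73259527536891)), (np.float64(0.04733936716186164), np.float64(-163.9101196273301)), (np.float64(0.04770280217141997), np.float64(-165.1447260091348))]
base [array([0.4633, 0.2893, 0.    ]), array([0.45  , 0.3357, 0.    ]), array([0.5112, 0.3005, 0.    ])]
scene rim [[0.4657 0.2896 0.17  ]
 [0.4526 0.3368 0.17  ]
 [0.5    0.3485 0.17  ]
 [0.5136 0.3039 0.17  ]] [0.483  0.3197 0.17  ]
cradle [[ 0.7233  0.1002  0.01  ]
 [ 0.7031 -0.0265  0.01  ]
 [ 0.6432 -0.0185  0.01  ]
 [ 0.6626  0.1096  0.01  ]] [0.6831 0.0412 0.01  ]
0.12830343728424148 -99.09178381583295
0.12953299781191743 -98.64190043250096
0.0614280460474584 171.15382996870724
0.06042875104956039 172.32006080811507
mat [[ 0.58    0.1486  0.003 ]
 [ 0.5819 -0.1706  0.003 ]
 [ 0.4008 -0.1665  0.003 ]
 [ 0.4016  0.1495  0.003 ]]
meter [array([0.3819, 0.3627, 0.034 ]), array([0.386, 0.211, 0.034]), array([0.3103, 0.2076, 0.034 ]), array([0.3064, 0.3554, 0.034 ])]
jar [0.6743 0.2378 0.06  ] bottle [ 0.6934 -0.2629  0.14  ]
spare [array([ 0.4986, -0.3234,  0.17  ]), array([ 0.5076, -0.3714,  0.17  ]), array([ 0.462 , -0.3714,  0.17  ]), array([ 0.4532, -0.3258,  0.17  ])]
```

Call:
{"api": "arm_command", "payload": {
  "fingers": [-1, -1, -1, -1, -1, -1, -1, -1],
  "dp": [
    [0.02, 0.035, 0.02],
    [0.02, 0.035, 0.02],
    [0.025, 0.04, 0],
    [0.025, 0.04, 0],
    [0.025, 0.04, 0],
    [0.025, 0.04, 0],
    [0.025, 0.04, 0],
    [0.02, 0.045, 0]
  ],
  "roll": [0.07, 0.07, 0.07, 0.07, 0.07, 0.07, 0.07, 0.07]
}}

```text
t: 0.95
eef_pos: [0.4492, -0.2988, 0.2628]
ee_rot: [3.135, -0.002, -2.168]
force: [1.2, -0.2, -0.0]
width: 0.0876
```

Call:
{"api": "arm_command", "payload": {
  "fingers": [-1, -1, -1, -1, -1, -1, -1, -1],
  "dp": [
    [0.01, 0.048, 0],
    [0.01, 0.048, 0],
    [0.01, 0.048, 0],
    [0, 0.048, 0],
    [0, 0.048, 0],
    [0, 0.048, 0],
    [0, 0.048, 0],
    [0, 0.048, 0]
  ],
  "roll": [0.07, 0.07, 0.07, 0.07, 0.07, 0.07, 0.07, 0.07]
}}

```text
t: 1.75
eef_pos: [0.4781, 0.0981, 0.2621]
ee_rot: [3.135, -0.001, -1.584]
force: [1.8, -0.2, 0.3]
width: 0.0875
```

Call:
{"api": "arm_command", "payload": {
  "fingers": [-1, -1, -1, -1, -1, -1],
  "dp": [
    [0, 0.045, 0],
    [0, 0.045, 0],
    [0, 0.045, 0],
    [0, 0.045, 0],
    [0, 0.03, 0],
    [0, 0, 0]
  ],
  "roll": [0.06, 0.06, 0.06, 0.06, 0.06, 0]
}}

```text
t: 2.35
eef_pos: [0.4746, 0.3224, 0.2611]
ee_rot: [3.134, -0.001, -1.262]
force: [-0.2, 0.2, -1.4]
width: 0.0878
```

```bash
python3 - <<'E'
from h import *
s=get_state();print(s['eef_pos'],s['ee_rot'],s['q'])
snap('wrist','w1')
E
```

```text
[0.47457021 0.32237035 0.26112924] [ 3.13425564e+00 -9.48109010e-04 -1.26234307e+00] [ 0.93509815  0.17647219 -0.15579496 -0.0037309  -1.24503028 -0.62544287]
```

View pics/w1.png

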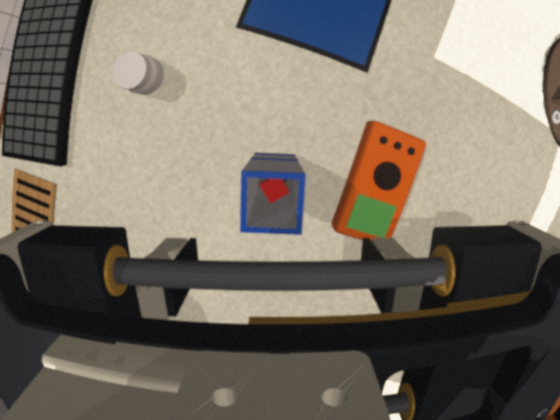

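```bash
python3 - <<'E'
from h import *
P=np.array([onz('wrist',*p,0.17) for p in[(242,172),(304.5,172.5),(302.5,233),(241,233)]]);print(P,P.mean(0))
for a,b in((0,1),(3,2),(0,3),(1,2)):
  v=P[b]-P[a];print(np.linalg.norm(v),np.degrees(np.arctan2(v[1],v[0])))
s=get_state();print(np.degrees(s['ee_rot'][2]))
E
```

```text
[[0.51078295 0.29940136 0.17      ]
 [0.46446875 0.28532238 0.17      ]
 [0.45025008 0.33264266 0.17      ]
 [0.49789188 0.34760004 0.17      ]] [0.48084841 0.31624161 0.17      ]
0.048406846432619915 -163.09133313119708
0.049934602449087644 -162.5700541603794
0.04989281263212277 104.973687902919
0.0494103184090547 106.72434006854965
-72.44582029884565
```

Call:
{"api": "arm_command", "payload": {
  "fingers": [-1, -1, -1, -1, -1],
  "dp": [
    [0.006, -0.005, -0.02],
    [0, 0, -0.04],
    [0, 0, -0.04],
    [0, 0, -0.025],
    [0, 0, -0.01]
  ],
  "roll": [-0.028, 0, 0, 0, 0]
}}

```text
t: 2.9
eef_pos: [0.4811, 0.313, 0.1248]
ee_rot: [3.138, 0.001, -1.298]
force: [-0.6, -0.2, 0.1]
width: 0.0877
```

Call:
{"api": "arm_command", "payload": {
  "fingers": [-1, 1, 1, 1, 1, 1],
  "dp": [
    [0, 0.004, 0],
    [0, 0, 0],
    [0, 0, 0],
    [0, 0, 0],
    [0, 0, 0],
    [0, 0, 0]
  ],
  "roll": [0, 0, 0, 0, 0, 0],
  "newtons": 6
}}

```text
t: 3.5
eef_pos: [0.483, 0.3177, 0.1293]
ee_rot: [-3.14, 0.004, -1.299]
force: [0.0, -0.1, 0.2]
width: 0.0534
```

Call:
{"api": "arm_command", "payload": {
  "fingers": [1, 1, 1],
  "dp": [
    [0, 0, 0],
    [0, 0, 0],
    [0, 0, 0]
  ],
  "roll": [0, 0, 0]
}}

```text
t: 3.8
eef_pos: [0.4828, 0.3177, 0.1295]
ee_rot: [-3.14, 0.004, -1.299]
force: [0.0, 0.1, -0.3]
width: 0.05
```

Call:
{"api": "arm_command", "payload": {
  "fingers": [1, 1, 1, 1],
  "dp": [
    [0.0028, -0.01, 0],
    [0.0028, -0.01, 0],
    [0.0028, -0.01, 0],
    [0.0028, -0.01, 0]
  ],
  "roll": [0, 0, 0, 0]
}}

```text
t: 4.2
eef_pos: [0.4943, 0.277, 0.1302]
ee_rot: [-3.139, 0.006, -1.297]
force: [-0.5, 0.6, -1.5]
width: 0.0495
```

```bash
python3 - <<'E'
from h import *
s=get_state();print(s['eef_pos'],s['ee_rot'],s['force'],s['moment'])
im=snap('scene','s2');b=cv2.resize(im[130:250,330:450],None,fx=5,fy=5);cv2.imwrite('pics/s2z.png',b)
E
```

```text
[0.4942511  0.27699085 0.13017334] [-3.13918189  0.00553203 -1.29742375] [-0.50006068  0.55096153 -1.45691709] [ 0.41819407  0.20758124 -0.06696802]
```

View pics/s2z.png

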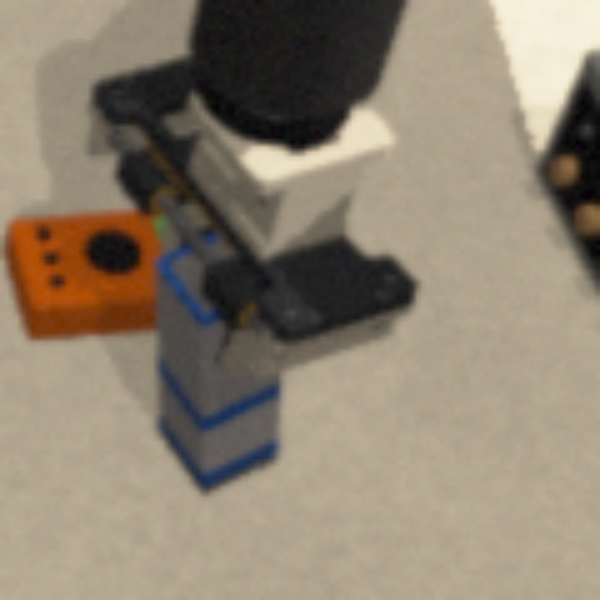

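Call:
{"api": "arm_command", "payload": {
  "fingers": [1, 1, 1, 1, 1, 1, 1, 1],
  "dp": [
    [0.0028, -0.0099, -0.0016],
    [0.0028, -0.0099, -0.0022],
    [0.0027, -0.0096, -0.003],
    [0.0027, -0.0094, -0.0036],
    [0.0026, -0.0092, -0.0044],
    [0.0025, -0.0088, -0.005],
    [0.0024, -0.0085, -0.0056],
    [0.0023, -0.0082, -0.0062]
  ],
  "roll": [0, 0, 0, 0, 0, 0, 0, 0]
}}

```text
t: 5.05
eef_pos: [0.5173, 0.1947, 0.0966]
ee_rot: [-3.139, 0.004, -1.299]
force: [-0.8, 0.3, 0.2]
width: 0.0499
```

```bash
python3 - <<'E'
from h import *
s=get_state();d=s['eef_pos']-np.array([.4828,.3177,.1295]);f=np.array([.272,-.962]);u=d[:2]@f;n=d[:2]@[.962,.272]
print(s['eef_pos'],'u',u-.025,'n',n,'z',s['eef_pos'][2]+.0188,s['ee_rot'],s['force'],s['moment'])
im=snap('scene','s3');b=cv2.resize(im[130:250,330:450],None,fx=5,fy=5);cv2.imwrite('pics/s3z.png',b)
E
```

```text
[0.51727615 0.19467032 0.0965555 ] u 0.10273206675407662 n -0.0002980203419933089 z 0.11535549732650367 [-3.13926466  0.00420862 -1.29851516] [-0.79555002  0.33512879  0.2469411 ] [ 0.13176726  0.36406215 -0.02056425]
```

View pics/s3z.png

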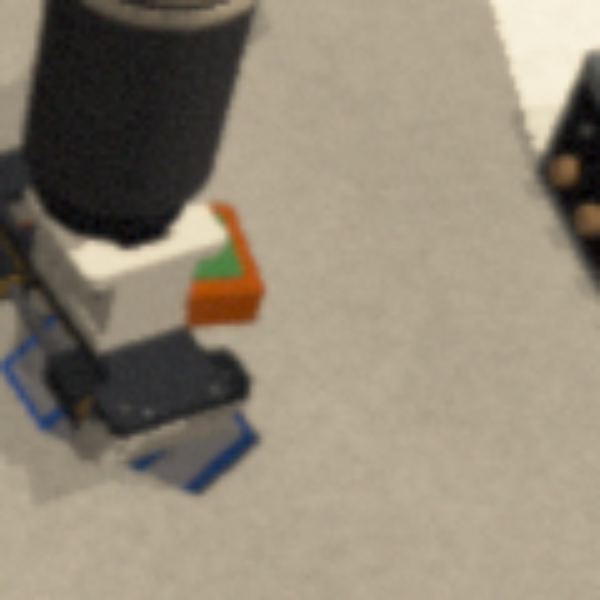

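Call:
{"api": "arm_command", "payload": {
  "fingers": [1, 1, 1, 1, 1, 1, 1, 1],
  "dp": [
    [0.0019, -0.0068, -0.0082],
    [0.0019, -0.0068, -0.0078],
    [0.0018, -0.0063, -0.008],
    [0.0016, -0.0058, -0.0085],
    [0.0015, -0.0053, -0.0088],
    [0.0013, -0.0047, -0.0092],
    [0.0011, -0.004, -0.0094],
    [0.0008, -0.003, -0.0085]
  ],
  "roll": [0, 0, 0, 0, 0, 0, 0, 0]
}}

```text
t: 5.9
eef_pos: [0.5304, 0.1468, 0.0207]
ee_rot: [-3.14, 0.004, -1.299]
force: [0.3, -0.3, 0.2]
width: 0.0497
```

```bash
python3 - <<'E'
from h import *
s=get_state();d=s['eef_pos']-np.array([.4828,.3177,.1295]);f=np.array([.272,-.962]);u=d[:2]@f;n=d[:2]@[.962,.272]
print(s['eef_pos'],'u',u-.025,'n',n,'z',s['eef_pos'][2]+.0188,s['ee_rot'],s['force'],s['moment'])
im=snap('scene','s4');b=cv2.resize(im[130:250,310:430],None,fx=5,fy=5);cv2.imwrite('pics/s4z.png',b)
E
```

```text
[0.53042043 0.14683913 0.02073079] u 0.15232091864739272 n -0.0006633040341672882 z 0.03953079344960131 [-3.13997301  0.00359011 -1.2994679 ] [ 0.34821824 -0.31422162  0.18375873] [ 0.22466883 -0.01829481 -0.0612817 ]
```

View pics/s4z.png

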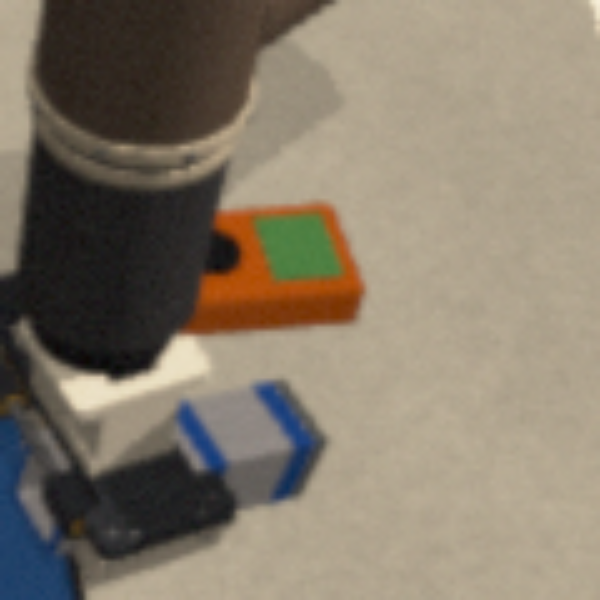

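Call:
{"api": "arm_command", "payload": {
  "fingers": [1, 1, 1, 1, 1, 1],
  "dp": [
    [0.0002, -0.0008, -0.003],
    [0.0001, -0.0005, -0.003],
    [0, 0, -0.0025],
    [0, 0, -0.002],
    [0, 0, -0.001],
    [0, 0, 0]
  ],
  "roll": [0, 0, 0, 0, 0, 0]
}}

```text
t: 6.55
eef_pos: [0.5302, 0.1448, 0.0069]
ee_rot: [3.141, 0.003, -1.3]
force: [-0.2, -0.5, -1.7]
width: 0.0502
```

Call:
{"api": "arm_command", "payload": {
  "fingers": [0.2, 0, -0.3, -0.6, -1, -1],
  "dp": [
    [0, 0, 0],
    [0, 0, 0],
    [0, 0, 0],
    [0, 0, 0],
    [0, 0, 0],
    [0, 0, 0]
  ],
  "roll": [0, 0, 0, 0, 0, 0]
}}

```text
t: 7.15
eef_pos: [0.5304, 0.1458, 0.0075]
ee_rot: [-3.141, 0.003, -1.299]
force: [0.0, 0.1, 0.8]
width: 0.0753
```

Call:
{"api": "arm_command", "payload": {
  "fingers": [-1, -1, -1, -1, -1, -1],
  "dp": [
    [0, 0, 0.01],
    [0, 0, 0.03],
    [0, 0, 0.04],
    [0, 0, 0.04],
    [0, 0, 0.04],
    [0, 0, 0.03]
  ],
  "roll": [0, 0, 0, 0, 0, 0]
}}

```text
t: 7.75
eef_pos: [0.5264, 0.1431, 0.2034]
ee_rot: [3.134, 0.0, -1.299]
force: [1.1, 0.7, 0.5]
width: 0.0877
```

```bash
python3 - <<'E'
from h import *
s=get_state();print(s['eef_pos'],s['ee_rot'],s['width'])
snap('wrist','w5')
E
```

```text
[0.52635203 0.14306758 0.20337483] [ 3.13384476e+00  4.69596694e-04 -1.29902685e+00] 0.08767496161027366
```

View pics/w5.png

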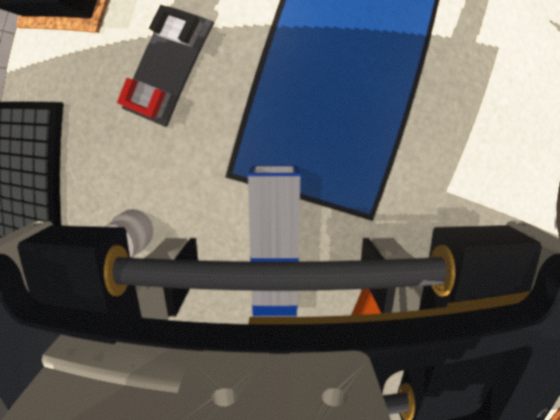

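```bash
python3 - <<'E'
from h import *
for p in[(248,174),(300,174),(251,314),(298,314)]:print(onz('wrist',*p,0.051))
im=snap('top','t5');cv2.imwrite('pics/t5z.png',cv2.resize(im[150:330,80:320],None,fx=3,fy=3,interpolation=cv2.INTER_CUBIC))
E
```

```text
[0.56332352 0.13351583 0.051     ]
[0.51414559 0.11986409 0.051     ]
[0.5218475  0.28838353 0.051     ]
[0.47004729 0.27375902 0.051     ]
```

View pics/t5z.png

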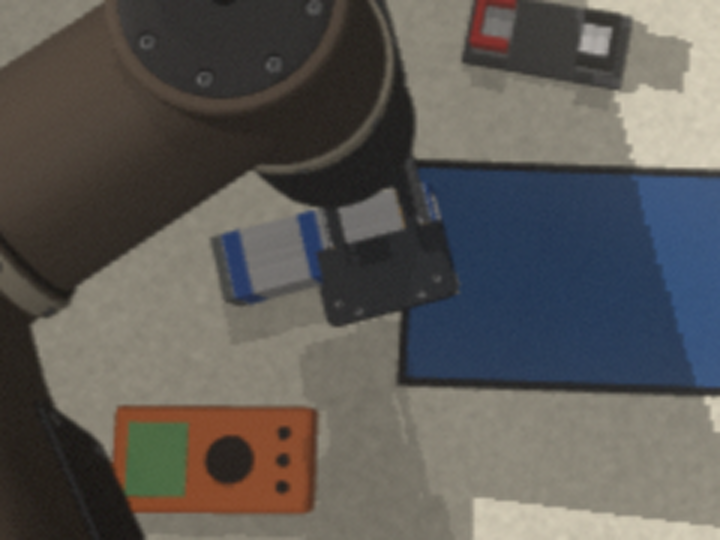

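Call:
{"api": "arm_command", "payload": {
  "fingers": [-1, -1, -1, -1, -1, -1, -1],
  "dp": [
    [-0.008, 0.04, 0],
    [-0.008, 0.04, 0],
    [-0.008, 0.04, 0],
    [0, 0, -0.045],
    [0, 0, -0.045],
    [0, 0, -0.045],
    [0, 0, -0.02]
  ],
  "roll": [0, 0, 0, 0, 0, 0, 0]
}}

```text
t: 8.55
eef_pos: [0.5045, 0.2701, 0.0553]
ee_rot: [-3.128, 0.01, -1.299]
force: [0.2, -0.9, 0.1]
width: 0.0875
```

Call:
{"api": "arm_command", "payload": {
  "fingers": [-1, -1, -1, -1],
  "dp": [
    [-0.002, -0.008, -0.015],
    [0, 0, -0.02],
    [0, 0, -0.012],
    [0, 0, 0]
  ],
  "roll": [0, 0, 0, 0]
}}

```text
t: 8.95
eef_pos: [0.4998, 0.2596, 0.003]
ee_rot: [-3.135, 0.006, -1.299]
force: [0.2, -0.2, -0.6]
width: 0.0873
```

Call:
{"api": "arm_command", "payload": {
  "fingers": [-1, 1, 1, 1, 1, 1, 1, 1],
  "dp": [
    [0.001, 0, 0.004],
    [0, 0, 0],
    [0, 0, 0],
    [0, 0, 0],
    [0, 0, 0],
    [0, 0, 0],
    [0, 0, 0],
    [0, 0, 0]
  ],
  "roll": [0, 0, 0, 0, 0, 0, 0, 0],
  "newtons": 12
}}

```text
t: 9.75
eef_pos: [0.5026, 0.2615, 0.0115]
ee_rot: [-3.129, 0.009, -1.298]
force: [0.1, -0.1, -1.4]
width: 0.0506
```

Call:
{"api": "arm_command", "payload": {
  "fingers": [1, 1, 1, 1, 1],
  "dp": [
    [0, 0, 0],
    [0, 0, 0.004],
    [0, 0, 0.004],
    [0, 0, 0.004],
    [0, 0, 0]
  ],
  "roll": [0, 0, 0, 0, 0]
}}

```text
t: 10.25
eef_pos: [0.502, 0.261, 0.0237]
ee_rot: [-3.131, 0.008, -1.299]
force: [0.9, 0.4, -2.9]
width: 0.0503
```

```bash
python3 - <<'E'
from h import *
s=get_state();print(s['eef_pos'],s['ee_rot'],s['width'],s['force'],s['moment'])
im=snap('scene','s6');cv2.imwrite('pics/s6z.png',cv2.resize(im[140:270,290:450],None,fx=4.5,fy=4.5))
E
```

```text
[0.50198823 0.26095762 0.02370761] [-3.13102222  0.008215   -1.29901244] 0.05034539211472086 [ 0.87903123  0.44931302 -2.90649914] [0.07941673 0.18653525 0.03478413]
```

View pics/s6z.png

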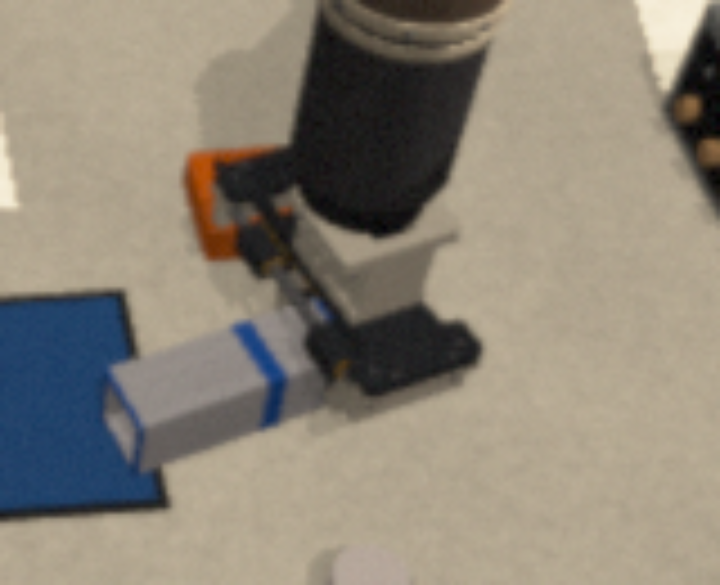

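Call:
{"api": "arm_command", "payload": {
  "fingers": [1, 1, 1, 1, 1, 1, 1, 1],
  "dp": [
    [0, 0, 0.004],
    [-0.001, -0.004, 0.003],
    [-0.002, -0.008, 0],
    [-0.002, -0.008, 0],
    [-0.002, -0.008, 0],
    [-0.002, -0.008, 0],
    [-0.002, -0.006, 0],
    [0, -0.002, 0]
  ],
  "roll": [0, -0.03, -0.045, -0.05, -0.05, -0.05, -0.04, 0]
}}

```text
t: 11.1
eef_pos: [0.4897, 0.214, 0.032]
ee_rot: [-3.131, 0.008, -1.584]
force: [0.6, -0.7, -3.1]
width: 0.0499
```

```bash
python3 - <<'E'
from h import *
s=get_state();print(s['eef_pos'],s['ee_rot'],s['width'],s['force'],s['moment'])
im=snap('scene','s7');cv2.imwrite('pics/s7z.png',cv2.resize(im[140:270,270:430],None,fx=4.5,fy=4.5))
E
```

```text
[0.48969331 0.21401198 0.03195738] [-3.13141643  0.00831849 -1.5840444 ] 0.04986746578387535 [ 0.59107172 -0.67458511 -3.14637462] [ 0.12052277  0.08911815 -0.02669265]
```

View pics/s7z.png

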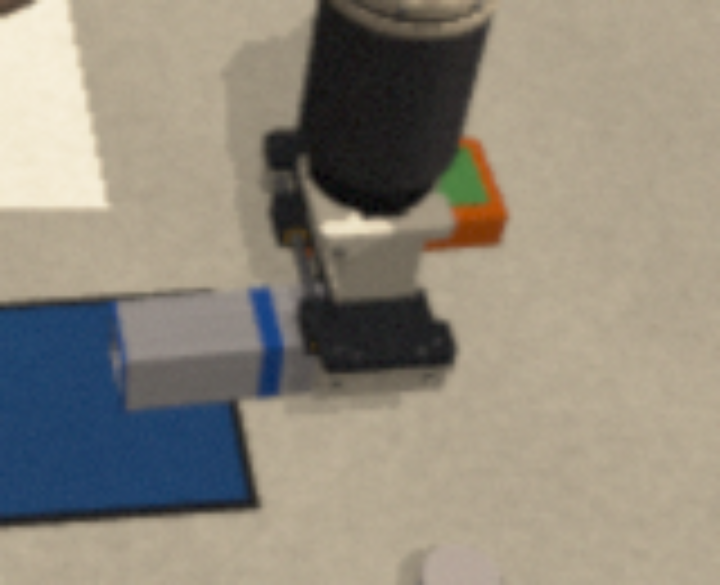

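Call:
{"api": "arm_command", "payload": {
  "fingers": [1, 1, 1, 1, 1],
  "dp": [
    [0, 0, -0.004],
    [0, 0, -0.004],
    [0, 0, -0.004],
    [0, 0, 0],
    [0, 0, 0]
  ],
  "roll": [0, 0, 0, 0, 0]
}}

```text
t: 11.65
eef_pos: [0.4904, 0.2149, 0.0189]
ee_rot: [-3.131, 0.009, -1.58]
force: [-0.0, 0.6, -2.7]
width: 0.0502
```

Call:
{"api": "arm_command", "payload": {
  "fingers": [1, 1, 1],
  "dp": [
    [0, 0, 0],
    [0, 0, 0],
    [0, 0, 0]
  ],
  "roll": [0, 0, 0],
  "newtons": 5
}}

```text
t: 11.95
eef_pos: [0.4904, 0.2149, 0.0188]
ee_rot: [-3.131, 0.008, -1.58]
force: [0.6, -0.1, -2.5]
width: 0.0499
```

```bash
python3 - <<'E'
from h import *
s=get_state();print(s['eef_pos'],s['ee_rot'],s['width'],s['force'],s['moment'])
im=snap('scene','s8');cv2.imwrite('pics/s8z.png',cv2.resize(im[140:270,270:430],None,fx=4.5,fy=4.5))
E
```

```text
[0.49038523 0.2149334  0.01882896] [-3.13113025  0.00813234 -1.57989495] 0.04993572161687677 [ 0.63664077 -0.14827498 -2.51524119] [-0.02342569  0.22235831 -0.09065942]
```

View pics/s8z.png

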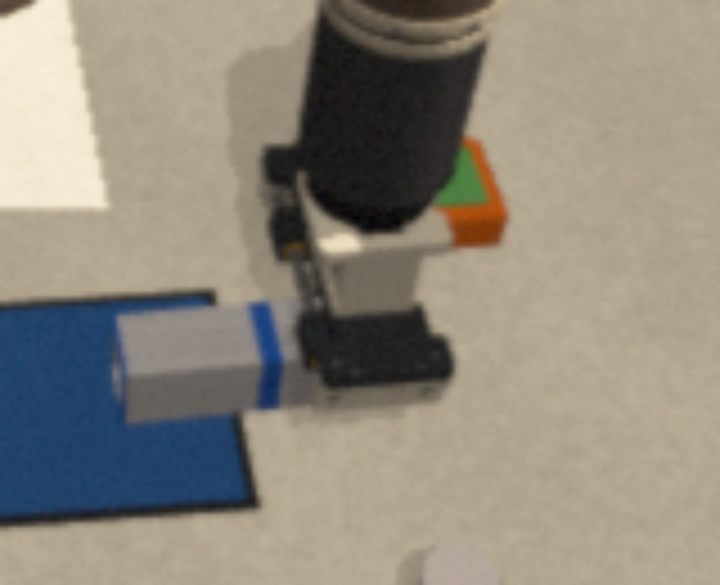

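Call:
{"api": "arm_command", "payload": {
  "fingers": [1, 1, 1, 1, 1],
  "dp": [
    [0, 0, 0],
    [0, 0, 0],
    [0, 0, 0],
    [0, 0, 0.005],
    [0, 0, 0.005]
  ],
  "roll": [0, 0, 0, 0, 0],
  "newtons": 3
}}

```text
t: 12.5
eef_pos: [0.4901, 0.2146, 0.0291]
ee_rot: [-3.132, 0.007, -1.58]
force: [1.0, 0.8, -1.7]
width: 0.0498
```

```bash
python3 - <<'E'
from h import *
s=get_state();print(s['eef_pos'],s['ee_rot'],s['width'],s['force'],s['moment'])
im=snap('scene','s9');cv2.imwrite('pics/s9z.png',cv2.resize(im[140:270,270:430],None,fx=4.5,fy=4.5))
E
```

```text
[0.49008055 0.21458735 0.02911065] [-3.13181196  0.00747421 -1.58000288] 0.04983353529487938 [ 0.97477446  0.79007469 -1.69479345] [-0.09546969  0.12270671  0.03129039]
```

View pics/s9z.png

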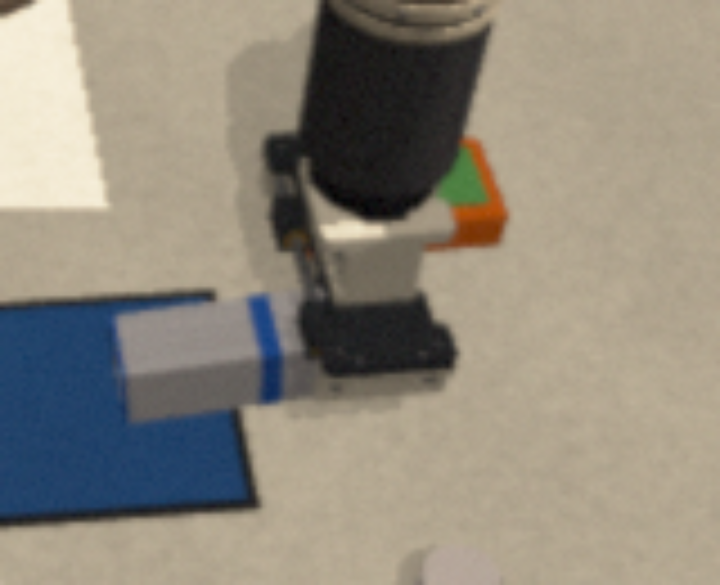

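Call:
{"api": "arm_command", "payload": {
  "fingers": [1, 1, 1, 1, 1, 1, 1],
  "dp": [
    [0, -0.0018, 0.0047],
    [0, -0.0019, 0.0047],
    [0, -0.002, 0.0045],
    [0, -0.0022, 0.0045],
    [0, -0.0024, 0.0044],
    [0, -0.0025, 0.0043],
    [0, -0.0026, 0.0042]
  ],
  "roll": [0, 0, 0, 0, 0, 0, 0]
}}

```text
t: 13.25
eef_pos: [0.4904, 0.1985, 0.0646]
ee_rot: [-3.13, 0.009, -1.58]
force: [-0.3, 0.0, -2.7]
width: 0.0502
```

```bash
python3 - <<'E'
from h import *
s=get_state();print(s['eef_pos'],s['ee_rot'],s['width'],s['force'],s['moment'])
im=snap('scene','s10');cv2.imwrite('pics/s10z.png',cv2.resize(im[140:270,270:430],None,fx=4.5,fy=4.5))
E
```

```text
[0.4904154  0.19854685 0.06456985] [-3.13025667  0.009295   -1.58000253] 0.050200662601739256 [-0.33367011  0.01056525 -2.73806207] [ 0.0481269   0.23683549 -0.00136171]
```

View pics/s10z.png

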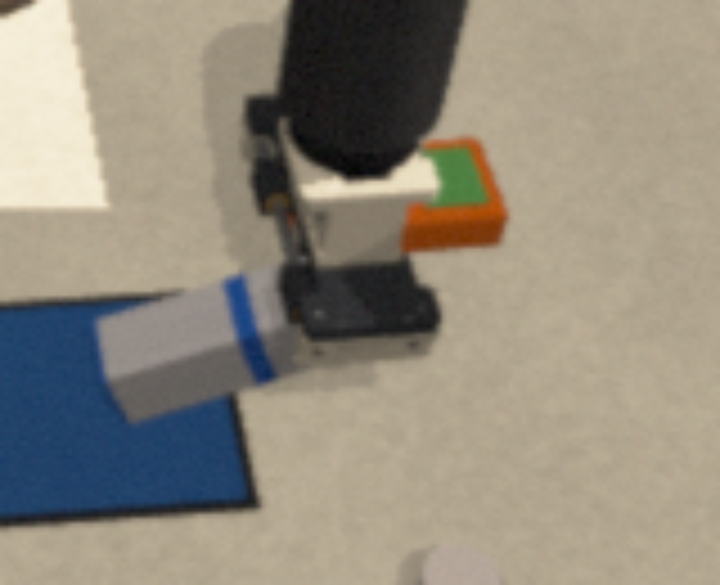

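Call:
{"api": "arm_command", "payload": {
  "fingers": [1, 1, 1, 1, 1, 1],
  "dp": [
    [0, -0.0014, 0.002],
    [0, -0.0014, 0.002],
    [0, -0.0014, 0.002],
    [0, -0.0015, 0.002],
    [0, 0, 0],
    [0, 0, 0]
  ],
  "roll": [0, 0, 0, 0, 0, 0]
}}

```text
t: 13.9
eef_pos: [0.4907, 0.192, 0.0739]
ee_rot: [-3.13, 0.01, -1.58]
force: [-0.2, -0.3, -1.5]
width: 0.0501
```

```bash
cat > look.py <<'E'
from h import *
import sys
n=sys.argv[1]
s=get_state();print(s['eef_pos'],s['ee_rot'],s['width'],s['force'])
im=snap('scene','s'+n);t=snap('top','t'+n)
a=cv2.resize(im[140:270,250:430],None,fx=2.2,fy=3*2.2/3)
b=cv2.resize(t[170:300,140:320],None,fx=2.2,fy=2.2)
cv2.imwrite('pics/z%s.png'%n,np.vstack([a,b]))
E
python3 look.py 11
```

```text
[0.49066492 0.19204155 0.0739377 ] [-3.12961994  0.00966438 -1.58013518] 0.05006812095314531 [-0.22225335 -0.2820302  -1.50533482]
```

View pics/z11.png

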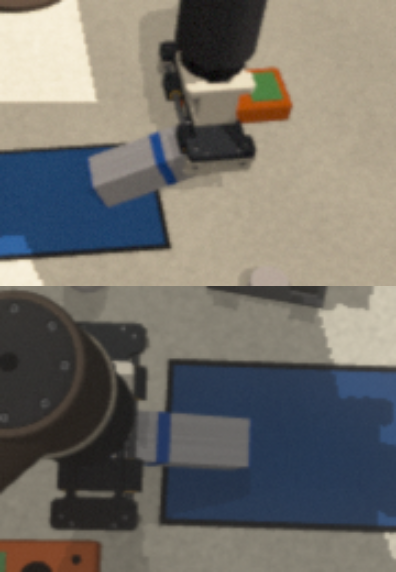

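Call:
{"api": "arm_command", "payload": {
  "fingers": [1, 1, 1, 1, 1, 1, 1],
  "dp": [
    [0, -0.0016, 0.0019],
    [0, 0, 0],
    [0, -0.0016, 0.0019],
    [0, 0, 0],
    [0, -0.0016, 0.0019],
    [0, 0, 0],
    [0, 0, 0]
  ],
  "roll": [0, 0, 0, 0, 0, 0, 0]
}}

```text
t: 14.7
eef_pos: [0.4907, 0.1869, 0.08]
ee_rot: [-3.13, 0.009, -1.58]
force: [-0.3, 0.1, -2.2]
width: 0.05
```

```bash
python3 look.py 12
```

```text
[0.49068776 0.18694883 0.07998029] [-3.12973588  0.00945765 -1.57978572] 0.050011998874371064 [-0.34186559  0.1108211  -2.16089931]
```

View pics/z12.png

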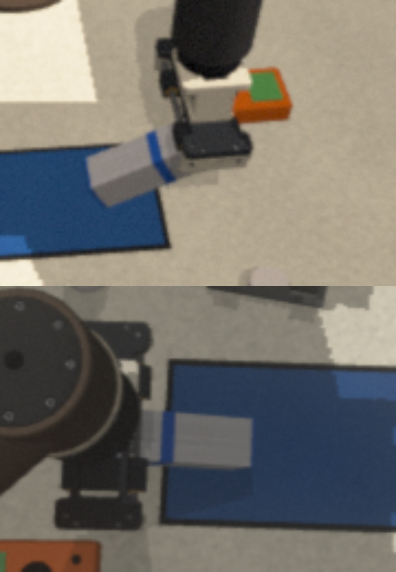

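Call:
{"api": "arm_command", "payload": {
  "fingers": [1, 1, 1, 1, 1, 1],
  "dp": [
    [0, -0.0017, 0.0018],
    [0, 0, 0],
    [0, -0.0017, 0.0018],
    [0, 0, 0],
    [0, 0, 0],
    [0, 0, 0]
  ],
  "roll": [0, 0, 0, 0, 0, 0]
}}

```text
t: 15.4
eef_pos: [0.4907, 0.1833, 0.0838]
ee_rot: [-3.13, 0.01, -1.58]
force: [-0.0, 0.1, -2.3]
width: 0.0501
```

```bash
python3 look.py 13
```

```text
[0.49068792 0.18333094 0.0838259 ] [-3.12973361  0.00955548 -1.57980513] 0.05011220784294168 [-0.03475007  0.07765992 -2.27752894]
```

View pics/z13.png

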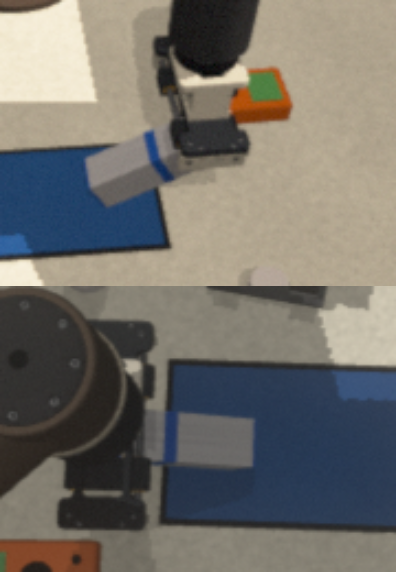

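Call:
{"api": "arm_command", "payload": {
  "fingers": [1, 1, 1, 1, 1, 1],
  "dp": [
    [0, -0.0018, 0.0017],
    [0, 0, 0],
    [0, -0.0018, 0.0017],
    [0, 0, 0],
    [0, 0, 0],
    [0, 0, 0]
  ],
  "roll": [0, 0, 0, 0, 0, 0]
}}

```text
t: 16.1
eef_pos: [0.4907, 0.1794, 0.0875]
ee_rot: [-3.13, 0.01, -1.58]
force: [-0.5, 0.4, -1.6]
width: 0.05
```

```bash
python3 look.py 14; python3 - <<'E'
import cv2,numpy as np
a=cv2.imread('pics/s14.png')[190:245,280:345];b=cv2.imread('pics/t14.png')[210:270,200:265]
cv2.imwrite('pics/zz14.png',np.hstack([cv2.resize(a,(390,360),interpolation=2),cv2.resize(b,(390,360),interpolation=2)]))
E
```

```text
[0.49070297 0.1794419  0.08754101] [-3.12969845  0.0095689  -1.57973089] 0.0499796145745902 [-0.50320417  0.38659619 -1.60588625]
```

View pics/zz14.png

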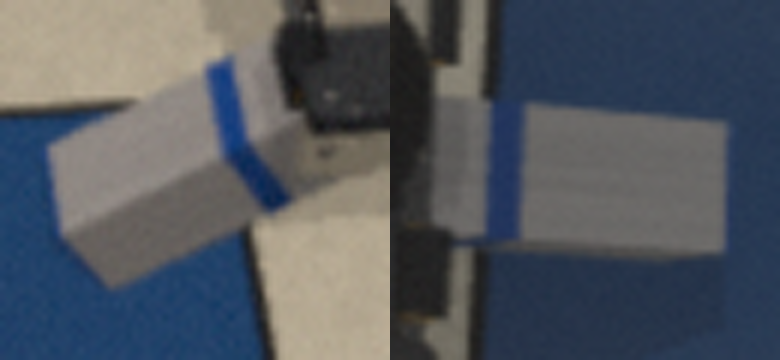

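```bash
python3 - <<'E'
from h import *
a=two('scene',(291.3,228.7),'top',(255.8,230.3));b=two('scene',(288,215),'top',(255.8,252));print(a,b)
print(onplane('scene',299.2,238,0,a[0][0]))
E
```

```text
(array([0.51595436, 0.05451858, 0.03471488]), np.float64(0.0034641063791270316)) (array([0.46548392, 0.05274073, 0.03488378]), np.float64(0.0020672272995647806))
[ 0.51595436  0.08197668 -0.01425375]
```

Call:
{"api": "arm_command", "payload": {
  "fingers": [1, 1, 1, 1, 1, 1, 1, 1],
  "dp": [
    [0, 0, 0.002],
    [0, 0.002, 0.001],
    [0, 0.004, 0],
    [0, 0.004, 0],
    [0, 0.004, 0],
    [0, 0.004, 0],
    [0, 0.004, 0],
    [0, 0, 0]
  ],
  "roll": [0, 0, 0, 0, 0, 0, 0, 0]
}}

```text
t: 17.0
eef_pos: [0.4904, 0.2035, 0.0904]
ee_rot: [-3.13, 0.009, -1.579]
force: [-0.2, 0.1, -1.6]
width: 0.0501
```

```bash
python3 look.py 15; python3 - <<'E'
import cv2,numpy as np
a=cv2.imread('pics/s15.png')[190:245,280:345];b=cv2.imread('pics/t15.png')[210:270,200:265]
cv2.imwrite('pics/zz15.png',np.hstack([cv2.resize(a,(390,360),interpolation=2),cv2.resize(b,(390,360),interpolation=2)]))
E
```

```text
[0.4904187  0.20352315 0.09040153] [-3.13043608  0.00885873 -1.57941611] 0.05009288157202189 [-0.17551159  0.10470802 -1.59196479]
```

View pics/zz15.png

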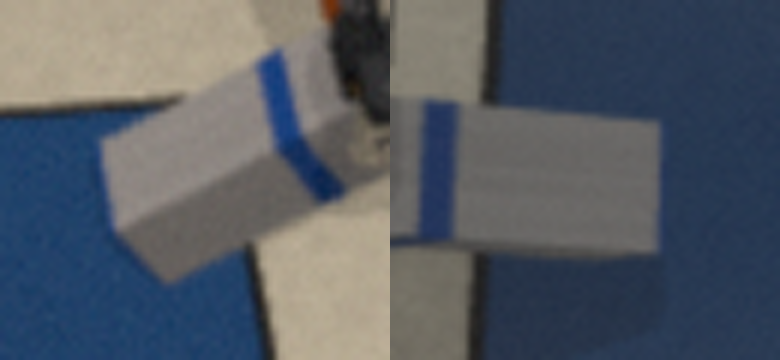

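```bash
python3 - <<'E'
from h import *
a=two('scene',(299.2,228.7),'top',(245,230.3));b=two('scene',(327.5,215.3),'top',(211.7,227));print(a,b)
v=b[0]-a[0];print(np.linalg.norm(v),np.degrees(np.arctan2(v[2],v[1])))
E
```

```text
(array([0.51593928, 0.07861622, 0.03136583]), np.float64(0.0011636665780880538)) (array([0.51594459, 0.15218731, 0.08227375]), np.float64(0.006718289928620386))
0.08946686826723269 34.681513719376824
```

Call:
{"api": "arm_command", "payload": {
  "fingers": [1, 1, 1, 1, 1, 1, 1],
  "dp": [
    [0, -0.0019, 0.0018],
    [0, -0.0019, 0.0018],
    [0, 0, 0],
    [0, -0.0019, 0.0017],
    [0, 0, 0],
    [0, -0.0019, 0.0017],
    [0, 0, 0]
  ],
  "roll": [0, 0, 0, 0, 0, 0, 0]
}}

```text
t: 17.8
eef_pos: [0.4905, 0.1945, 0.0984]
ee_rot: [-3.13, 0.01, -1.58]
force: [-0.7, 1.0, -1.3]
width: 0.05
```

```bash
cat > zz.py <<'E'
import cv2,numpy as np,sys
n=sys.argv[1]
a=cv2.imread('pics/s%s.png'%n)[180:245,270:345];b=cv2.imread('pics/t%s.png'%n)[205:270,195:270]
cv2.imwrite('pics/zz%s.png'%n,np.hstack([cv2.resize(a,(390,338),interpolation=2),cv2.resize(b,(390,338),interpolation=2)]))
E
python3 look.py 16; python3 zz.py 16
```

```text
[0.4904537  0.19450503 0.0984102 ] [-3.13004458  0.00953382 -1.58037183] 0.049956159374570715 [-0.6749986   1.02155471 -1.30998459]
```

View pics/zz16.png

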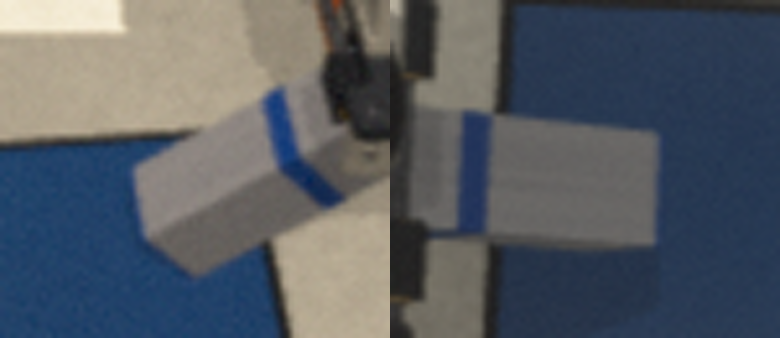

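Call:
{"api": "arm_command", "payload": {
  "fingers": [1, 1, 1, 1, 1, 1, 1, 1],
  "dp": [
    [0, -0.006, 0.001],
    [0, -0.012, 0],
    [0, -0.014, 0],
    [0, -0.014, 0],
    [0, -0.014, 0],
    [0, -0.012, 0],
    [0, -0.01, 0],
    [0, -0.004, 0]
  ],
  "roll": [0, 0, 0, 0, 0, 0, 0, 0]
}}

```text
t: 18.7
eef_pos: [0.492, 0.1028, 0.1019]
ee_rot: [-3.125, 0.013, -1.58]
force: [-1.7, 0.8, 3.1]
width: 0.0505
```

```bash
sed -i 's/\[180:245,270:345\]/[185:260,225:310]/; s/\[205:270,195:270\]/[200:275,230:315]/; s/(390,338)/(390,344)/g' zz.py
python3 look.py 17; python3 zz.py 17
```

```text
[0.49200608 0.10279292 0.10190775] [-3.12517458  0.01331931 -1.57960698] 0.0505254140208047 [-1.68522048  0.82898699  3.14540829]
```

View pics/zz17.png

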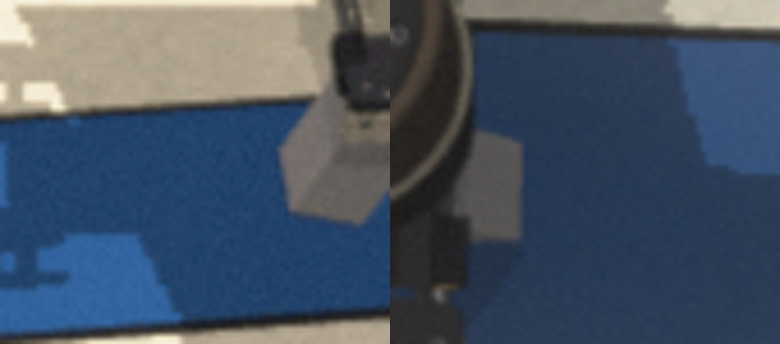

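```bash
python3 - <<'E'
import cv2,numpy as np
a=cv2.imread('pics/s17.png')[130:270,230:370];b=cv2.imread('pics/t17.png')[150:290,170:310]
cv2.imwrite('pics/y17.png',np.hstack([cv2.resize(a,(390,390),interpolation=2),cv2.resize(b,(390,390),interpolation=2)]))
E
```

```text
(no output)
```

View pics/y17.png

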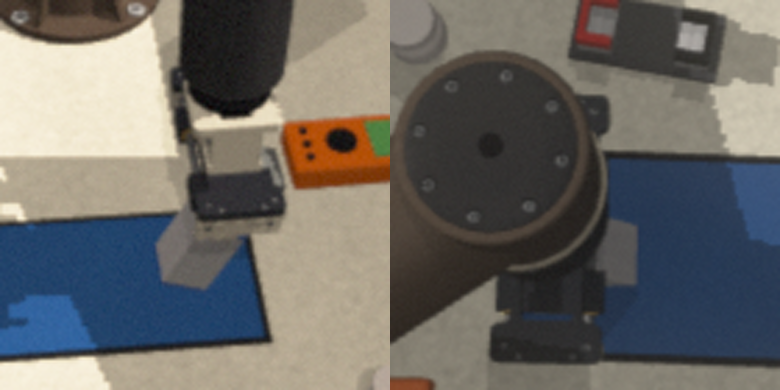

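```bash
python3 - <<'E'
from h import *
print(two('scene',(290,230.5),'top',(258.7,230.9)))
print(onplane('scene',225+360/4.588,185+223/4.588,0,.516))
E
```

```text
(array([0.51590701, 0.04960692, 0.02679546]), np.float64(0.0064909046110021885))
[0.516      0.0932864  0.00586992]
```

Call:
{"api": "arm_command", "payload": {
  "fingers": [1, 1, 1, 1, 1],
  "dp": [
    [0, 0.003, 0],
    [0, 0.006, 0],
    [0, 0.006, -0.001],
    [0, 0.006, -0.001],
    [0, 0, 0]
  ],
  "roll": [0, 0, 0, 0, 0]
}}

```text
t: 19.3
eef_pos: [0.4909, 0.1261, 0.0978]
ee_rot: [-3.129, 0.011, -1.579]
force: [0.3, 0.7, 0.8]
width: 0.0501
```

```bash
cat > y.py <<'E'
import cv2,numpy as np,sys,os
os.system('python3 look.py '+sys.argv[1]);n=sys.argv[1]
a=cv2.imread('pics/s%s.png'%n)[140:270,250:380];b=cv2.imread('pics/t%s.png'%n)[150:290,170:310]
cv2.imwrite('pics/y%s.png'%n,np.hstack([cv2.resize(a,(390,390),interpolation=2),cv2.resize(b,(390,390),interpolation=2)]))
E
python3 y.py 18
```

```text
[0.49088796 0.12613961 0.09782167] [-3.1285862   0.01062064 -1.57872818] 0.050074469479223185 [0.28697297 0.65743995 0.81563442]
```

View pics/y18.png

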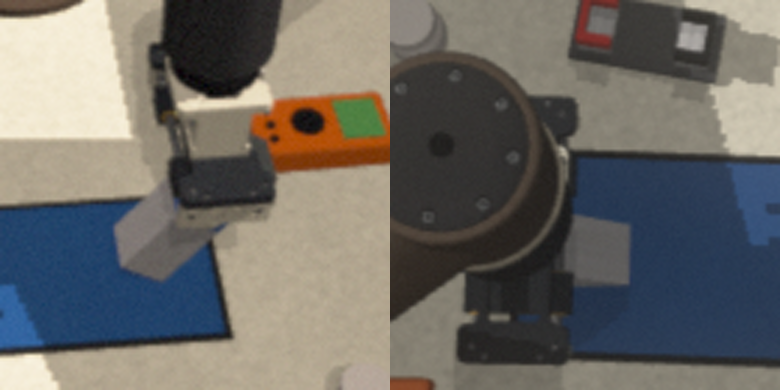

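Call:
{"api": "arm_command", "payload": {
  "fingers": [1, 1, 1, 1, 1, 1, 1],
  "dp": [
    [0, 0.005, -0.001],
    [0, 0.008, -0.003],
    [0, 0.008, -0.004],
    [0, 0.007, -0.004],
    [0, 0.007, -0.005],
    [0, 0.007, -0.005],
    [0, 0, 0]
  ],
  "roll": [0, 0, 0, 0, 0, 0, 0]
}}

```text
t: 20.1
eef_pos: [0.4909, 0.1718, 0.0737]
ee_rot: [-3.128, 0.011, -1.579]
force: [0.3, 0.7, -1.1]
width: 0.0499
```

```bash
python3 y.py 19
```

```text
[0.49093386 0.17179649 0.07372422] [-3.12821725  0.01102645 -1.57878569] 0.04990010953017779 [ 0.33020216  0.67616302 -1.06727448]
```

View pics/y19.png

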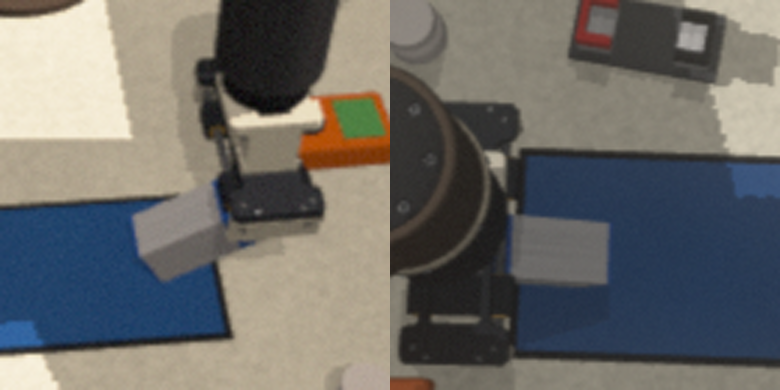

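Call:
{"api": "arm_command", "payload": {
  "fingers": [1, 1, 1, 1, 1, 1, 1, 1],
  "dp": [
    [0, 0.0088, -0.009],
    [0, 0.0079, -0.0098],
    [0, 0.0068, -0.0104],
    [0, 0.0057, -0.0105],
    [0, 0.0025, -0.006],
    [0, 0.002, -0.006],
    [0, 0.001, -0.004],
    [0, 0, 0]
  ],
  "roll": [0, 0, 0, 0, 0, 0, 0, 0]
}}

```text
t: 21.0
eef_pos: [0.4914, 0.2085, 0.0139]
ee_rot: [-3.127, 0.011, -1.579]
force: [-0.4, 0.8, -0.5]
width: 0.0502
```

```bash
python3 y.py 20
```

```text
[0.4914098  0.2085247  0.01385396] [-3.12746165  0.01062497 -1.57905207] 0.050217868558779716 [-0.41442248  0.80360217 -0.48443459]
```

View pics/y20.png

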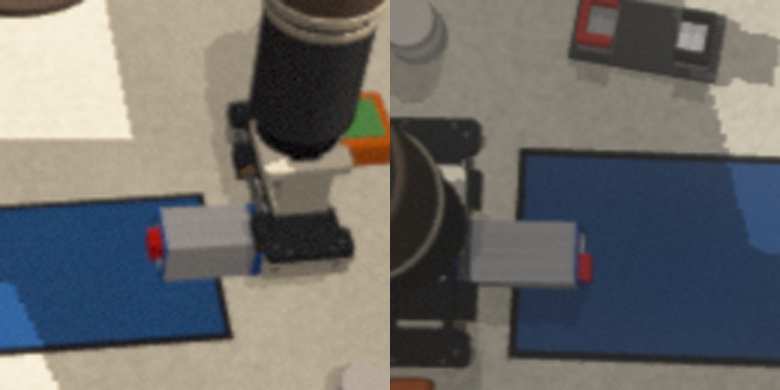

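Call:
{"api": "arm_command", "payload": {
  "fingers": [1, 1, 0.2, 0, -0.3, -0.6, -1, -1],
  "dp": [
    [0, 0, -0.002],
    [0, 0, -0.002],
    [0, 0, 0],
    [0, 0, 0],
    [0, 0, 0],
    [0, 0, 0],
    [0, 0, 0],
    [0, 0, 0]
  ],
  "roll": [0, 0, 0, 0, 0, 0, 0, 0]
}}

```text
t: 21.9
eef_pos: [0.4912, 0.208, 0.0107]
ee_rot: [-3.127, 0.012, -1.58]
force: [0.1, 0.9, -0.1]
width: 0.0753
```

Call:
{"api": "arm_command", "payload": {
  "fingers": [-1, -1, -1, -1, -1],
  "dp": [
    [0, 0, 0.015],
    [0, 0, 0.04],
    [0, 0, 0.045],
    [0, 0, 0.045],
    [0, 0, 0.03]
  ],
  "roll": [0, 0, 0, 0, 0]
}}

```text
t: 22.4
eef_pos: [0.4871, 0.2042, 0.1864]
ee_rot: [-3.137, 0.003, -1.581]
force: [0.8, 0.9, -0.7]
width: 0.0876
```

```bash
python3 - <<'E'
from h import *
s=get_state();print(s['eef_pos'],s['ee_rot'],s['width'])
snap('wrist','w21')
E
```

```text
[0.48712307 0.20424891 0.18637201] [-3.13651881  0.00314511 -1.5812996 ] 0.08762332489088012
```

View pics/w21.png

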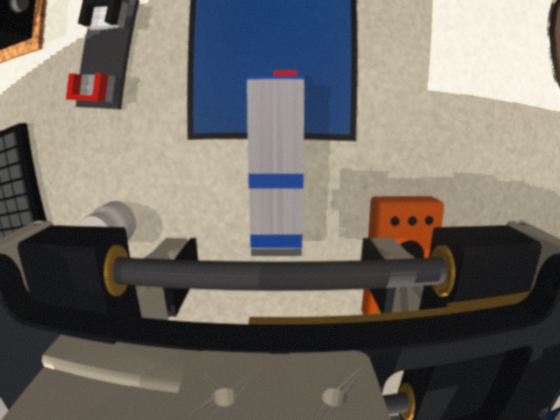

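```bash
python3 - <<'E'
from h import *
for p in[(249,80),(303,80),(250,249),(302,249)]:print(onz('wrist',*p,0.051))
E
```

```text
[0.51697535 0.09708973 0.051     ]
[0.46835449 0.09777809 0.051     ]
[0.52032225 0.25868523 0.051     ]
[0.46890788 0.25895888 0.051     ]
```

Call:
{"api": "arm_command", "payload": {
  "fingers": [-1, -1, -1, -1, -1, -1],
  "dp": [
    [0.004, 0.025, -0.01],
    [0.001, 0.004, -0.045],
    [0, 0, -0.045],
    [0, 0, -0.045],
    [0, 0, -0.02],
    [0, 0, -0.005]
  ],
  "roll": [0.01, 0, 0, 0, 0, 0]
}}

```text
t: 23.05
eef_pos: [0.4962, 0.2388, 0.0195]
ee_rot: [-3.121, 0.015, -1.569]
force: [-0.4, -0.6, 0.0]
width: 0.0877
```

Call:
{"api": "arm_command", "payload": {
  "fingers": [-1, -1, 1, 1, 1, 1, 1, 1],
  "dp": [
    [-0.002, -0.003, -0.008],
    [0, 0, 0],
    [0, 0, 0],
    [0, 0, 0],
    [0, 0, 0],
    [0, 0, 0],
    [0, 0, 0],
    [0, 0, 0]
  ],
  "roll": [0, 0, 0, 0, 0, 0, 0, 0],
  "newtons": 20
}}

```text
t: 23.85
eef_pos: [0.4959, 0.2378, 0.0146]
ee_rot: [-3.117, 0.019, -1.568]
force: [-0.6, 0.4, -0.9]
width: 0.0506
```

Call:
{"api": "arm_command", "payload": {
  "fingers": [1, 1, 1, 1, 1, 1],
  "dp": [
    [0, 0, 0],
    [0, 0, 0],
    [0, 0, 0.004],
    [0, 0, 0.004],
    [0, 0, 0.004],
    [0, 0, 0]
  ],
  "roll": [0, 0, 0, 0, 0, 0]
}}

```text
t: 24.45
eef_pos: [0.4953, 0.2373, 0.027]
ee_rot: [-3.118, 0.018, -1.568]
force: [0.2, 1.1, -2.2]
width: 0.0504
```

Call:
{"api": "arm_command", "payload": {
  "fingers": [1, 1, 1, 1, 1, 1, 1, 1],
  "dp": [
    [0, -0.004, 0.003],
    [0, -0.01, 0.001],
    [0, -0.012, 0],
    [0, -0.012, 0],
    [0, -0.012, 0],
    [0, -0.012, 0],
    [0, -0.007, 0],
    [0, 0, 0]
  ],
  "roll": [0, 0, 0, 0, 0, 0, 0, 0]
}}

```text
t: 25.25
eef_pos: [0.4942, 0.1604, 0.0311]
ee_rot: [-3.119, 0.018, -1.57]
force: [0.6, 0.1, -3.0]
width: 0.0499
```

```bash
python3 y.py 22
```

```text
[0.49424407 0.16043374 0.03110542] [-3.11928393  0.01785124 -1.57003973] 0.04993524815437521 [ 0.59158596  0.12768703 -3.00756783]
```

View pics/y22.png

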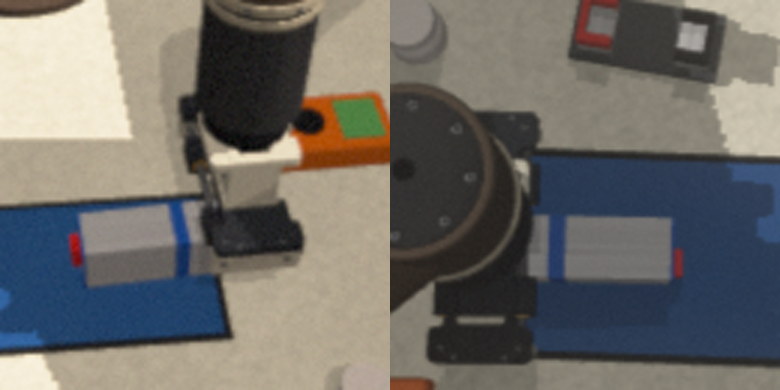

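Call:
{"api": "arm_command", "payload": {
  "fingers": [1, 1, 1, 1, 1],
  "dp": [
    [0, 0, -0.004],
    [0, 0, -0.004],
    [0, 0, -0.003],
    [0, 0, 0],
    [0, 0, 0]
  ],
  "roll": [0, 0, 0, 0, 0]
}}

```text
t: 25.85
eef_pos: [0.4953, 0.1635, 0.0195]
ee_rot: [-3.118, 0.018, -1.567]
force: [0.9, -0.9, 1.0]
width: 0.0504
```

Call:
{"api": "arm_command", "payload": {
  "fingers": [1, 1, 1, 1, 1, 1, 1],
  "dp": [
    [0, 0, 0],
    [0, 0, 0],
    [0, 0, 0],
    [0, -0.0007, 0.005],
    [0, -0.0008, 0.005],
    [0, -0.001, 0.005],
    [0, 0, 0]
  ],
  "roll": [0, 0, 0, 0, 0, 0, 0],
  "newtons": 3
}}

```text
t: 26.55
eef_pos: [0.4949, 0.1604, 0.0358]
ee_rot: [-3.118, 0.018, -1.567]
force: [-0.2, -0.7, -1.1]
width: 0.0498
```

```bash
python3 y.py 23
```

```text
[0.49493253 0.1603757  0.03578718] [-3.11844887  0.01779418 -1.56665038] 0.04975552387630909 [-0.24348918 -0.71560366 -1.12277453]
```

View pics/y23.png

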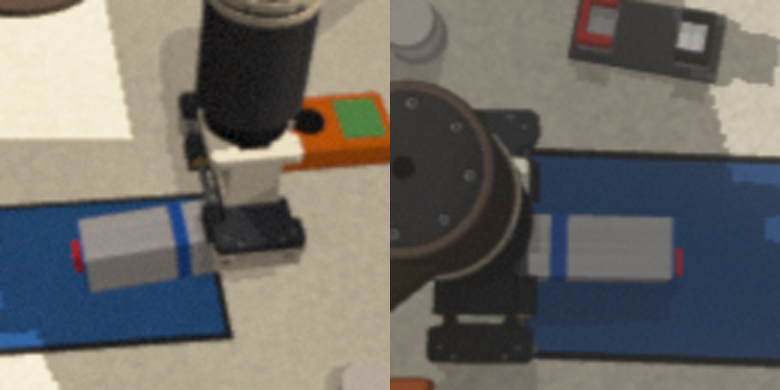

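Call:
{"api": "arm_command", "payload": {
  "fingers": [1, 1, 1, 1, 1, 1, 1, 1],
  "dp": [
    [0, -0.002, 0.0048],
    [0, -0.002, 0.0048],
    [0, -0.0023, 0.0046],
    [0, -0.0023, 0.0046],
    [0, -0.0026, 0.0045],
    [0, -0.0026, 0.0044],
    [0, -0.0029, 0.0043],
    [0, -0.0029, 0.0043]
  ],
  "roll": [0, 0, 0, 0, 0, 0, 0, 0]
}}

```text
t: 27.45
eef_pos: [0.4943, 0.1393, 0.0742]
ee_rot: [-3.12, 0.018, -1.567]
force: [-1.2, -0.2, -1.1]
width: 0.0494
```

Call:
{"api": "arm_command", "payload": {
  "fingers": [1, 1, 1, 1, 1, 1, 1],
  "dp": [
    [0, -0.0032, 0.004],
    [0, -0.0032, 0.004],
    [0, -0.0035, 0.0039],
    [0, -0.0035, 0.0038],
    [0, -0.0037, 0.0036],
    [0, -0.0037, 0.0036],
    [0, 0, 0]
  ],
  "roll": [0, 0, 0, 0, 0, 0, 0]
}}

```text
t: 28.15
eef_pos: [0.4942, 0.116, 0.0997]
ee_rot: [-3.119, 0.018, -1.567]
force: [-0.0, -0.0, -1.5]
width: 0.0498
```

```bash
python3 y.py 24
```

```text
[0.49421162 0.11603331 0.09972209] [-3.11928658  0.01778614 -1.56739836] 0.049796428732696074 [-0.04676344 -0.00706439 -1.47315767]
```

View pics/y24.png

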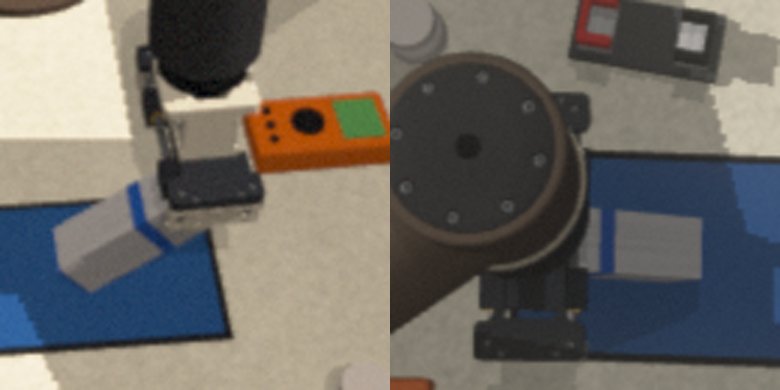

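Call:
{"api": "arm_command", "payload": {
  "fingers": [1, 1, 1],
  "dp": [
    [0, -0.004, 0.0033],
    [0, -0.004, 0.0033],
    [0, 0, 0]
  ],
  "roll": [0, 0, 0]
}}

```text
t: 28.55
eef_pos: [0.4942, 0.108, 0.1062]
ee_rot: [-3.12, 0.018, -1.567]
force: [0.3, -1.5, -1.1]
width: 0.0499
```

Call:
{"api": "arm_command", "payload": {
  "fingers": [1, 1, 1, 1, 1, 1, 1, 1],
  "dp": [
    [0, 0, 0],
    [0, 0, 0],
    [0, 0.001, 0.002],
    [0, 0.004, 0.001],
    [0, 0.006, 0],
    [0, 0.006, 0],
    [0, 0.006, 0],
    [0, 0.004, 0]
  ],
  "roll": [0, 0, 0, 0, 0, 0, 0, 0],
  "newtons": 20
}}

```text
t: 29.35
eef_pos: [0.494, 0.1372, 0.109]
ee_rot: [-3.12, 0.017, -1.567]
force: [-1.2, -0.2, -2.4]
width: 0.0501
```

```bash
python3 y.py 25
```

```text
[0.49404496 0.1371658  0.10902833] [-3.1201597   0.01743383 -1.56722514] 0.050074674692220156 [-1.21562401 -0.1603743  -2.43779449]
```

View pics/y25.png

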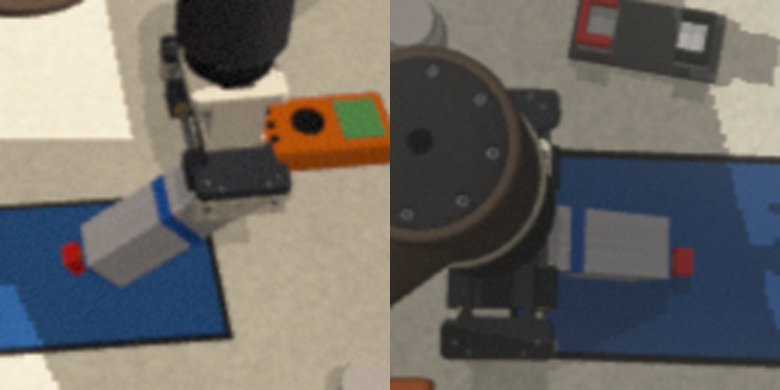

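Call:
{"api": "arm_command", "payload": {
  "fingers": [1, 1, 1, 1, 1, 1, 1, 1],
  "dp": [
    [0, 0.005, 0],
    [0, 0.005, 0],
    [0, 0.005, 0],
    [0, 0.005, 0],
    [0, 0.005, 0],
    [0, 0.005, 0],
    [0, 0.005, 0],
    [0, 0, 0]
  ],
  "roll": [0, 0, 0, 0, 0, 0, 0, 0]
}}

```text
t: 30.25
eef_pos: [0.494, 0.1753, 0.1089]
ee_rot: [-3.12, 0.017, -1.567]
force: [-0.5, 1.3, -2.0]
width: 0.0503
```

```bash
python3 y.py 26
```

```text
[0.49402907 0.17531311 0.10892416] [-3.12022178  0.01738185 -1.56680682] 0.050300869092260725 [-0.50895723  1.30927893 -2.04856341]
```

View pics/y26.png

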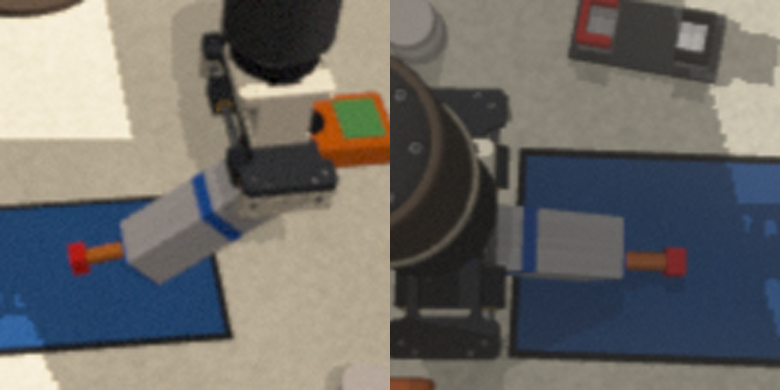

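Call:
{"api": "arm_command", "payload": {
  "fingers": [1, 1, 1, 1, 1, 1, 1, 1],
  "dp": [
    [0, 0.005, 0],
    [0, 0.005, 0],
    [0, 0.005, 0],
    [0, 0.005, 0],
    [0, 0.005, 0],
    [0, 0.005, 0],
    [0, 0.005, 0],
    [0, 0, 0]
  ],
  "roll": [0, 0, 0, 0, 0, 0, 0, 0]
}}

```text
t: 31.15
eef_pos: [0.4939, 0.2127, 0.109]
ee_rot: [-3.12, 0.017, -1.567]
force: [0.2, 0.7, -1.0]
width: 0.0501
```

```bash
python3 y.py 27
```

```text
[0.49393344 0.21267825 0.10897664] [-3.12032756  0.01716836 -1.56735468] 0.05011379895018658 [ 0.22298637  0.67577122 -1.04943258]
```

View pics/y27.png

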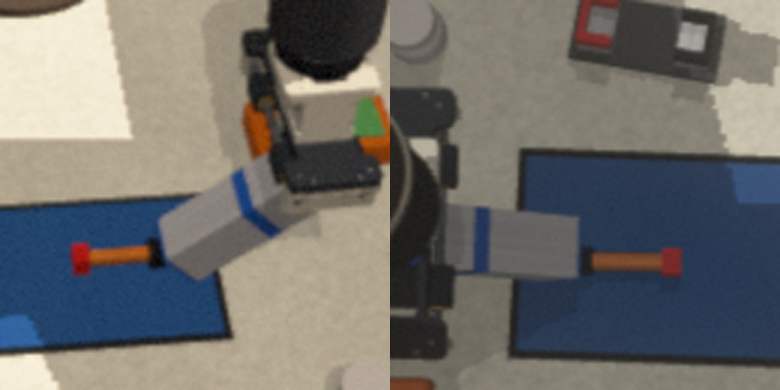

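Call:
{"api": "arm_command", "payload": {
  "fingers": [1, 1, 1, 1, 1, 1, 1, 1],
  "dp": [
    [0, 0.004, 0],
    [0, 0.006, 0],
    [0, 0.008, 0],
    [0, 0.008, 0],
    [0, 0.008, 0],
    [0, 0.008, 0],
    [0, 0.006, 0],
    [0, 0, -0.002]
  ],
  "roll": [0, 0, 0, 0, 0, 0, 0, 0]
}}

```text
t: 32.05
eef_pos: [0.494, 0.2648, 0.1071]
ee_rot: [-3.12, 0.017, -1.568]
force: [-0.2, 0.3, -2.1]
width: 0.05
```

```bash
python3 y.py 28
```

```text
[0.49395523 0.26476271 0.1070893 ] [-3.12005551  0.01748695 -1.56771531] 0.049986382660519385 [-0.1570606   0.31596287 -2.12434096]
```

View pics/y28.png

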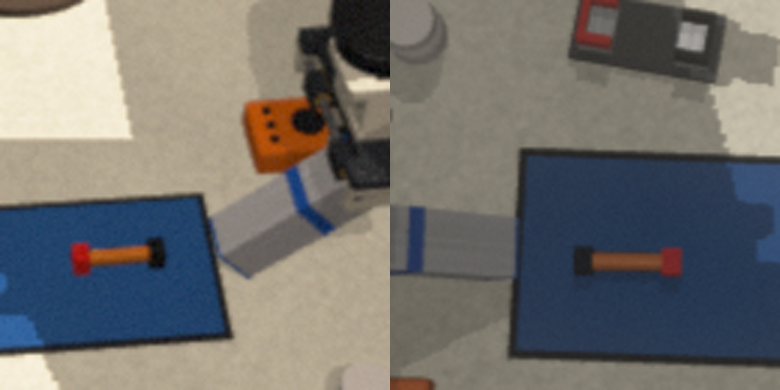

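Call:
{"api": "arm_command", "payload": {
  "fingers": [1, 1, 1],
  "dp": [
    [0, 0, -0.002],
    [0, 0, -0.002],
    [0, 0, 0]
  ],
  "roll": [0, 0, 0]
}}

```text
t: 32.45
eef_pos: [0.4936, 0.2635, 0.1027]
ee_rot: [-3.121, 0.017, -1.569]
force: [-3.1, 1.4, 1.9]
width: 0.0499
```

Call:
{"api": "arm_command", "payload": {
  "fingers": [1, 1, 1, 1, 1, 1],
  "dp": [
    [0, 0, 0],
    [0, 0, 0],
    [0, 0, 0],
    [0, 0.006, -0.005],
    [0, 0.006, -0.005],
    [0, 0.0055, -0.0055]
  ],
  "roll": [0, 0, 0, 0, 0, 0],
  "newtons": 3
}}

```text
t: 33.05
eef_pos: [0.4942, 0.2816, 0.0872]
ee_rot: [-3.119, 0.019, -1.57]
force: [0.0, 0.8, -0.3]
width: 0.0504
```

Call:
{"api": "arm_command", "payload": {
  "fingers": [1, 1, 1, 1, 1, 1, 1, 1],
  "dp": [
    [0, 0.0055, -0.0055],
    [0, 0.005, -0.006],
    [0, 0.005, -0.006],
    [0, 0.0042, -0.0065],
    [0, 0.0042, -0.0065],
    [0, 0.0036, -0.007],
    [0, 0.0036, -0.007],
    [0, 0, 0]
  ],
  "roll": [0, 0, 0, 0, 0, 0, 0, 0]
}}

```text
t: 33.85
eef_pos: [0.4936, 0.3158, 0.0361]
ee_rot: [-3.121, 0.015, -1.568]
force: [0.1, 0.5, -0.9]
width: 0.0498
```

```bash
sed -i 's/\[140:270,250:380\]/[120:250,300:430]/;s/\[150:290,170:310\]/[170:310,80:220]/' y.py; python3 y.py 29
```

```text
[0.49357527 0.31581533 0.0360683 ] [-3.12119059  0.01542793 -1.56833723] 0.049827561505659715 [ 0.14010132  0.51730898 -0.85639402]
```

View pics/y29.png

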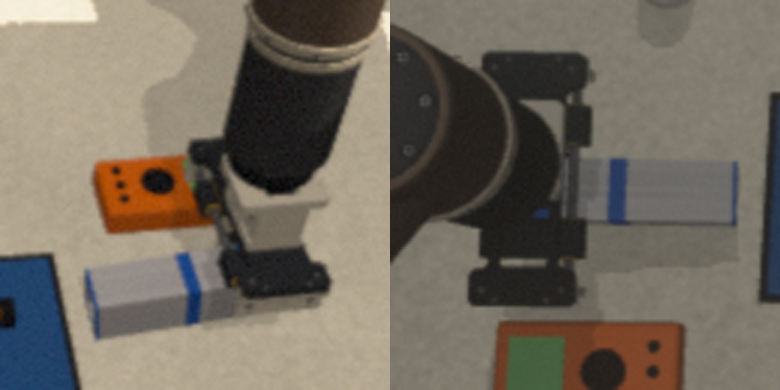

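Call:
{"api": "arm_command", "payload": {
  "fingers": [1, 1, 1, 1, 1, 1, 1],
  "dp": [
    [0, 0.0028, -0.007],
    [0, 0.0022, -0.007],
    [0, 0.0015, -0.005],
    [0, 0.001, -0.003],
    [0, 0, -0.001],
    [0, 0, 0],
    [0, 0, 0]
  ],
  "roll": [0, 0, 0, 0, 0, 0, 0]
}}

```text
t: 34.65
eef_pos: [0.4945, 0.3238, 0.0139]
ee_rot: [-3.119, 0.017, -1.569]
force: [0.2, -1.3, 0.6]
width: 0.0504
```

```bash
python3 y.py 30
```

```text
[0.49445811 0.32376744 0.01386348] [-3.119079    0.01721569 -1.56851236] 0.05041146577031435 [ 0.21860226 -1.30840616  0.56236306]
```

View pics/y30.png

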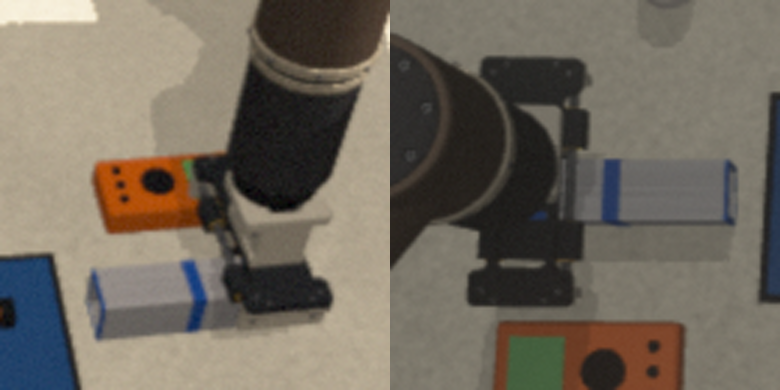

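Call:
{"api": "arm_command", "payload": {
  "fingers": [1, 0.2, 0, -0.3, -0.6, -1, -1, -1],
  "dp": [
    [0, 0, -0.001],
    [0, 0, 0],
    [0, 0, 0],
    [0, 0, 0],
    [0, 0, 0],
    [0, 0, 0],
    [0, 0, 0],
    [0, 0, 0]
  ],
  "roll": [0, 0, 0, 0, 0, 0, 0, 0]
}}

```text
t: 35.55
eef_pos: [0.4946, 0.3241, 0.0128]
ee_rot: [-3.119, 0.018, -1.569]
force: [0.7, 0.1, 0.1]
width: 0.0833
```

Call:
{"api": "arm_command", "payload": {
  "fingers": [-1, -1, -1, -1, -1, -1, -1, -1],
  "dp": [
    [0, 0, 0.015],
    [0, 0, 0.04],
    [0, 0, 0.045],
    [0, -0.01, 0.045],
    [0, -0.045, 0.02],
    [0, -0.048, 0],
    [0, -0.048, 0],
    [0, -0.048, 0]
  ],
  "roll": [0, 0, 0, 0, 0, 0, 0, 0]
}}

```text
t: 36.35
eef_pos: [0.4939, 0.1229, 0.1841]
ee_rot: [-3.116, 0.017, -1.561]
force: [0.5, -1.0, 0.6]
width: 0.0874
```

```bash
python3 - <<'E'
from h import *
s=get_state();print(s['eef_pos'],s['ee_rot'],s['q'])
snap('wrist','w31');snap('top','t31')
E
```

```text
[0.49391402 0.12291735 0.1840597 ] [-3.11557534  0.01662584 -1.56091389] [ 0.6315999   0.10022989 -0.43331339  0.00194337 -1.00642272 -0.62294793]
```

View pics/w31.png

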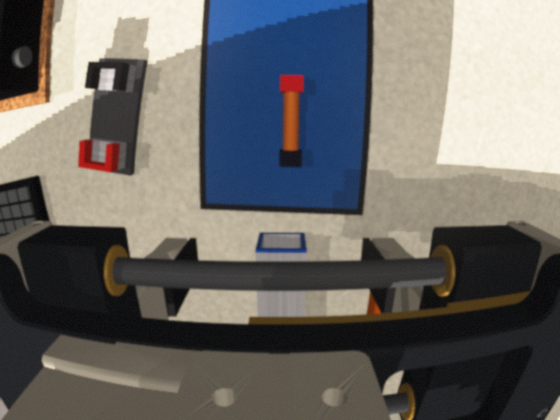

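View pics/t31.png

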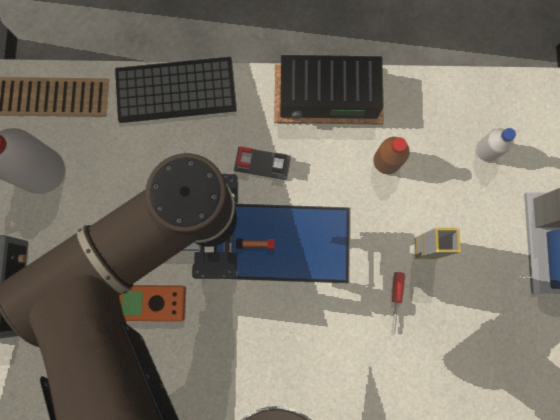

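```bash
python3 - <<'E'
from h import *
np.set_printoptions(precision=4,suppress=True)
im=cv2.imread('pics/w31.png');h=cv2.cvtColor(im,cv2.COLOR_BGR2HSV)
roi=np.zeros(h.shape[:2],np.uint8);roi[60:180,260:325]=1
red=((h[...,0]<6)|(h[...,0]>174))&(h[...,1]>150)&(h[...,2]>90)&(roi>0)
blk=(h[...,2]<45)&(roi>0)
am=(h[...,0]>=7)&(h[...,0]<18)&(h[...,1]>120)&(roi>0)
for nm,m in(('red',red),('blk',blk),('am',am)):
    ys,xs=np.nonzero(m);print(nm,len(xs),xs.mean(),ys.mean(),xs.min(),xs.max(),ys.min(),ys.max())
    print(onz('wrist',xs.mean(),ys.mean(),.020))
# cap top outer edges
for p in[(280,75),(304,75),(280,92),(304,92),(279,150),(301,150)]:print(p,onz('wrist',*p,.025))
print('cradle wrist')
for p in[(105,62),(146,60),(133,174),(93,171)]:print(onz('wrist',*p,.010))
E
python3 -c "
import cv2
a=cv2.imread('pics/w31.png')[40:190,70:330];cv2.imwrite('pics/w31z.png',cv2.resize(a,None,fx=3,fy=3,interpolation=2))"
```

```text
red 350 291.48 83.51428571428572 281 302 76 92
[0.4858 0.0143 0.02  ]
blk 303 290.23102310231025 158.0858085808581 280 300 150 165
[0.4865 0.0881 0.02  ]
am 842 290.6223277909739 120.6710213776722 283 298 91 151
[0.4864 0.0511 0.02  ]
(280, 75) [0.4968 0.0066 0.025 ]
(304, 75) [0.474  0.0063 0.025 ]
(280, 92) [0.4968 0.0233 0.025 ]
(304, 92) [0.4739 0.023  0.025 ]
(279, 150) [0.4975 0.0796 0.025 ]
(301, 150) [0.4762 0.0794 0.025 ]
cradle wrist
[ 0.6928 -0.0249  0.01  ]
[ 0.6401 -0.0201  0.01  ]
[0.6607 0.1047 0.01  ]
[0.7156 0.0998 0.01  ]
```

View pics/w31z.png

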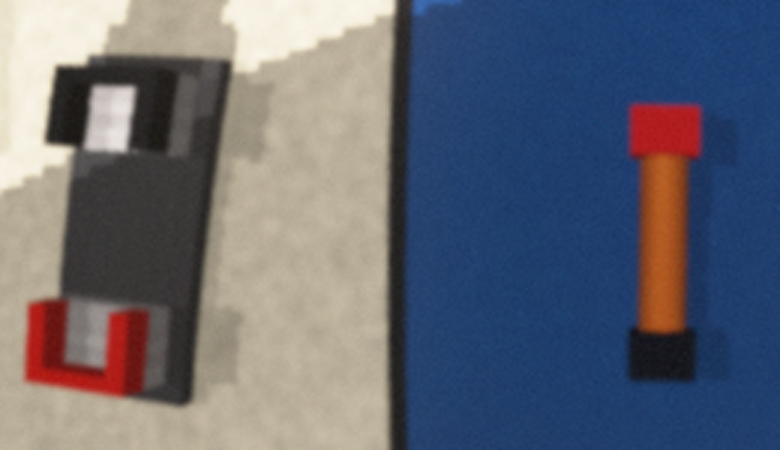

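Call:
{"api": "arm_command", "payload": {
  "fingers": [-1, -1, -1, -1, -1, -1],
  "dp": [
    [-0.004, -0.04, 0],
    [-0.004, -0.032, -0.01],
    [0, 0, -0.04],
    [0, 0, -0.045],
    [0, 0, -0.04],
    [0, 0, -0.01]
  ],
  "roll": [-0.01, -0.01, 0, 0, 0, 0]
}}

```text
t: 37.05
eef_pos: [0.4876, 0.0455, 0.0393]
ee_rot: [-3.105, 0.022, -1.589]
force: [-0.3, -0.4, 0.0]
width: 0.0877
```

Call:
{"api": "arm_command", "payload": {
  "fingers": [-1, -1, -1, -1],
  "dp": [
    [-0.001, 0.006, -0.013],
    [0, 0, -0.01],
    [0, 0, -0.006],
    [0, 0, 0]
  ],
  "roll": [0.01, 0, 0, 0]
}}

```text
t: 37.45
eef_pos: [0.4858, 0.0516, 0.0067]
ee_rot: [-3.108, 0.02, -1.579]
force: [-0.6, -0.4, 0.1]
width: 0.0876
```

Call:
{"api": "arm_command", "payload": {
  "fingers": [1, 1, 1, 1, 1, 1, 1, 1],
  "dp": [
    [0, 0, 0],
    [0, 0, 0],
    [0, 0, 0],
    [0, 0, 0],
    [0, 0, 0],
    [0, 0, 0],
    [0, 0, 0],
    [0, 0, 0]
  ],
  "roll": [0, 0, 0, 0, 0, 0, 0, 0],
  "newtons": 10
}}

```text
t: 38.25
eef_pos: [0.4878, 0.0524, 0.0096]
ee_rot: [-3.103, 0.022, -1.579]
force: [0.5, -0.1, 0.3]
width: 0.0291
```

Call:
{"api": "arm_command", "payload": {
  "fingers": [1, 1, 1, 1, 1, 1],
  "dp": [
    [0, 0, 0],
    [0, 0, 0],
    [0, 0, 0],
    [0, 0, 0],
    [0, 0, 0],
    [0, 0, 0]
  ],
  "roll": [0, 0, 0, 0, 0, 0]
}}

```text
t: 38.85
eef_pos: [0.4878, 0.0524, 0.0096]
ee_rot: [-3.103, 0.022, -1.579]
force: [-0.5, -0.5, 0.3]
width: 0.0156
```

Call:
{"api": "arm_command", "payload": {
  "fingers": [1, 1, 1, 1, 1],
  "dp": [
    [0, 0, 0.008],
    [0, 0, 0.015],
    [0, 0, 0.03],
    [0, 0, 0.035],
    [0, 0, 0.02]
  ],
  "roll": [0, 0, 0, 0, 0]
}}

```text
t: 39.35
eef_pos: [0.4844, 0.0506, 0.1195]
ee_rot: [-3.111, 0.018, -1.58]
force: [0.9, -0.2, -0.7]
width: 0.0158
```

```bash
python3 - <<'E'
from h import *
s=get_state();print(s['eef_pos'],s['ee_rot'],s['width'])
snap('wrist','w32')
a=cv2.imread('pics/top0.png')[140:190,225:300];b=cv2.imread('pics/scene0.png')[265:305,262:332]
W=np.zeros((600,800,3),np.uint8)
A=cv2.resize(a,None,fx=6,fy=6,interpolation=2);B=cv2.resize(b,None,fx=6,fy=6,interpolation=2)
W[:300,:450]=A;W[300:540,:420]=B
w=cv2.imread('pics/w32.png');W[:260,450:800]=cv2.resize(w,(350,260))
cv2.imwrite('pics/c32.png',W)
E
```

```text
[0.484382   0.05062558 0.11952793] [-3.11144118  0.0179561  -1.57972993] 0.01581522747322602
```

View pics/c32.png

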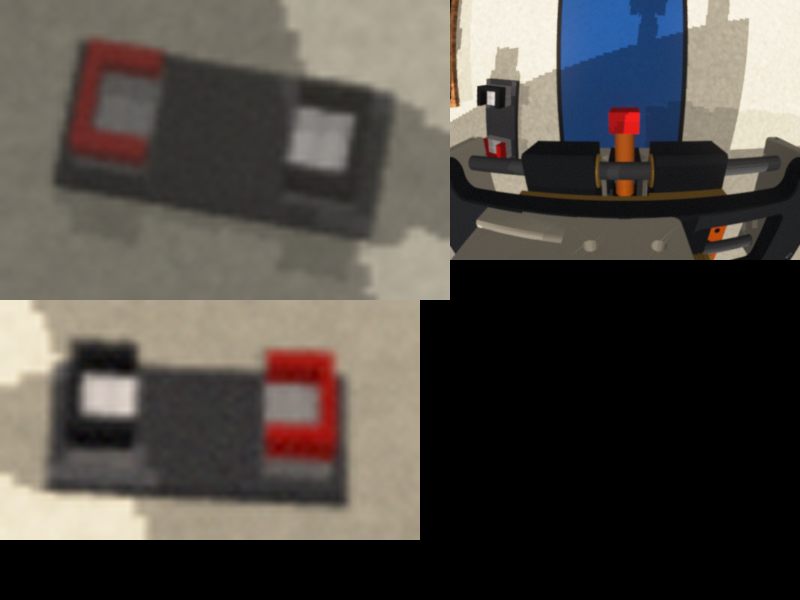

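```bash
python3 - <<'E'
from h import *
np.set_printoptions(precision=4,suppress=True)
T=lambda x,y:(225+x/6,140+y/6); S=lambda x,y:(262+x/6,265+(y-300)/6)
for nm,f,cam,pts in(('top',T,'top',dict(bl=(55,185),br=(372,238),tr=(393,92))),('scene',S,'scene',dict(bl=(45,490),br=(345,503),tl=(55,367),tr=(345,375)))):
    for k,p in pts.items():print(nm,k,onz(cam,*f(*p),.010),onz(cam,*f(*p),.0))
print('floors top blk',onz('top',*T(321,139),.026),'red',onz('top',*T(126,105),.026))
print('floors scene blk',onz('scene',*S(109,395),.026),'red',onz('scene',*S(292,404),.026))
# cheek tops outer corners red: top
for p in[(88,40),(163,52),(70,158),(148,166)]:print('redtop',onz('top',*T(*p),.042))
for p in[(265,352),(335,352),(335,428),(262,428)]:print('redscene',onz('scene',*S(*p),.042))
E
```

```text
top bl [0.6631 0.1092 0.01  ] [0.6656 0.1101 0.    ]
top br [ 0.643  -0.0185  0.01  ] [ 0.6454 -0.0186  0.    ]
top tr [ 0.7037 -0.0263  0.01  ] [ 0.7066 -0.0265  0.    ]
scene bl [ 0.7085 -0.0269  0.01  ] [ 0.7033 -0.0263  0.    ]
scene br [0.7288 0.1    0.01  ] [0.7237 0.1019 0.    ]
scene tl [ 0.649 -0.016  0.01 ] [ 0.6431 -0.0152 -0.    ]
scene tr [0.6671 0.1116 0.01  ] [ 0.6614  0.1137 -0.    ]
floors top blk [0.6794 0.0025 0.026 ] red [0.6922 0.0804 0.026 ]
floors scene blk [0.6747 0.0046 0.026 ] red [0.6878 0.0828 0.026 ]
redtop [0.714  0.0949 0.042 ]
redtop [0.7096 0.0652 0.042 ]
redtop [0.6659 0.1007 0.042 ]
redtop [0.6631 0.07   0.042 ]
redscene [0.6703 0.0727 0.042 ]
redscene [0.6736 0.1028 0.042 ]
redscene [0.71  0.096 0.042]
redscene [0.7066 0.0653 0.042 ]
```

Call:
{"api": "arm_command", "payload": {
  "fingers": [1, 1, 1, 1, 1, 1, 1, 1],
  "dp": [
    [0.01, 0, 0],
    [0.01, 0, 0],
    [0.01, 0, 0],
    [0.01, 0, 0],
    [0.01, 0, 0],
    [0.01, 0, 0],
    [0.01, 0, 0],
    [0.01, 0, 0]
  ],
  "roll": [0.1, 0.14, 0.14, 0.14, 0.14, 0.14, 0.14, 0.14]
}}

```text
t: 40.2
eef_pos: [0.5669, 0.0511, 0.1278]
ee_rot: [-3.101, 0.022, -0.458]
force: [0.5, 0.2, -0.5]
width: 0.0153
```

Call:
{"api": "arm_command", "payload": {
  "fingers": [1, 1, 1, 1, 1, 1, 1, 1],
  "dp": [
    [0.01, 0, 0],
    [0.01, 0, 0],
    [0.01, 0, 0],
    [0.01, 0, 0],
    [0.01, 0, 0],
    [0.01, 0, 0],
    [0.01, 0, 0],
    [0.01, 0, 0]
  ],
  "roll": [0.14, 0.14, 0.14, 0.14, 0.14, 0.14, 0.14, 0.14]
}}

```text
t: 41.0
eef_pos: [0.6483, 0.0502, 0.1288]
ee_rot: [-3.1, 0.025, 0.709]
force: [0.3, -0.3, -1.0]
width: 0.0157
```

Call:
{"api": "arm_command", "payload": {
  "fingers": [1, 1, 1, 1, 1, 1, 1],
  "dp": [
    [0.008, -0.002, 0],
    [0.008, -0.002, 0],
    [0.008, -0.002, 0],
    [0.006, -0.002, 0],
    [0.004, -0.001, 0],
    [0, 0, 0],
    [0, 0, 0]
  ],
  "roll": [0.14, 0.14, 0.14, 0.14, 0.13, 0, 0]
}}

```text
t: 41.7
eef_pos: [0.6827, 0.0407, 0.1284]
ee_rot: [-3.096, 0.027, 1.427]
force: [-0.8, -0.0, -1.3]
width: 0.0155
```

```bash
python3 - <<'E'
from h import *
s=get_state();print(s['eef_pos'],s['ee_rot'],s['q'])
E
```

```text
[0.68272939 0.04065482 0.12841855] [-3.09648672  0.02675129  1.42701314] [ 0.34511309  0.47086867 -0.04686394  0.00270089 -1.10544715  2.6508177 ]
```

Call:
{"api": "arm_command", "payload": {
  "fingers": [1, 1, 1, 1, 1],
  "dp": [
    [0.001, 0, -0.02],
    [0, 0, -0.025],
    [0, 0, -0.02],
    [0, 0, -0.006],
    [0, 0, 0]
  ],
  "roll": [-0.015, 0, 0, 0, 0]
}}

```text
t: 42.2
eef_pos: [0.6832, 0.0409, 0.0577]
ee_rot: [-3.099, 0.025, 1.395]
force: [-0.6, 0.5, -0.8]
width: 0.0156
```

```bash
python3 - <<'E'
from h import *
s=get_state();print(s['eef_pos'],s['ee_rot'],s['width'])
t=snap('top','t33');c=snap('scene','s33');w=snap('wrist','w33')
a=t[130:195,215:310];b=c[245:310,250:345]
W=np.zeros((600,800,3),np.uint8)
W[:273,:399]=cv2.resize(a,(399,273),interpolation=2);W[300:573,:399]=cv2.resize(b,(399,273),interpolation=2)
W[:300,400:]=cv2.resize(w,(400,300))
cv2.imwrite('pics/c33.png',W)
E
```

```text
[0.6832479  0.04086793 0.05766629] [-3.09900205  0.02548148  1.39473299] 0.015566112232592137
```

View pics/c33.png

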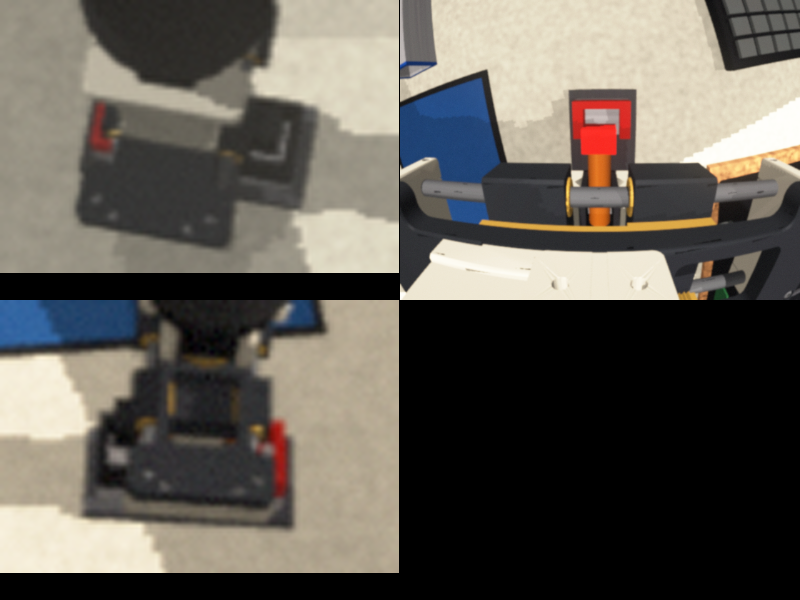

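Wrist view shows the red cap just above the red saddle; I zoom in there to measure the offset.

```bash
python3 -c "
import cv2
a=cv2.imread('pics/w33.png')[110:260,210:360];cv2.imwrite('pics/w33z.png',cv2.resize(a,(600,600),interpolation=2))"
```

```text
(no output)
```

View pics/w33z.png

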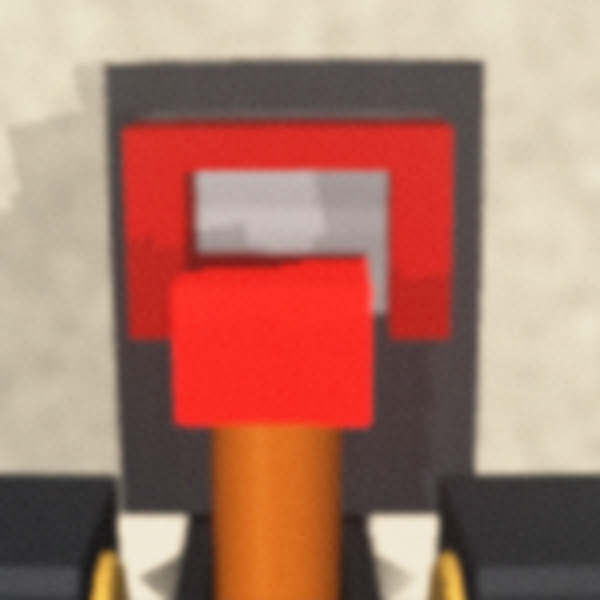

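```bash
python3 - <<'E'
from h import *
np.set_printoptions(precision=4,suppress=True)
s=get_state()
W=lambda x,y:(210+x/4,110+y/4)
q=lambda x,y,z:onz('wrist',*W(x,y),z,s)
L=[q(122,125,.042),q(130,340,.042)];R=[q(455,125,.042),q(451,340,.042)]
print('cheeks',L,R)
mid=[(L[i]+R[i])/2 for i in(0,1)]
v=mid[0]-mid[1];print('mid',mid,'ang',np.degrees(np.arctan2(v[1],v[0])), [np.linalg.norm(L[i]-R[i]) for i in (0,1)])
c=[q(172,285,.073),q(370,285,.073),q(175,427,.073),q(373,427,.073)]
print('cap',c);m1=(c[0]+c[1])/2;m2=(c[2]+c[3])/2;print('capmid',m1,m2,np.linalg.norm(c[0]-c[1]),np.linalg.norm(m1-m2))
g1=q(215,440,.0702);g2=q(341,440,.0702);g3=q(215,590,.0702);g4=q(341,590,.0702);a=(g1+g2)/2;b=(g3+g4)/2;print('glass',a,b,np.degrees(np.arctan2(*(a-b)[[1,0]])))
print('plate',[q(108,62,.010),q(483,62,.010)])
P=(q(108,62,.010)+q(483,62,.010))/2; print(P, P-.065*np.array([.158,.987,0]))
E
```

```text
cheeks [array([0.6739, 0.1013, 0.042 ]), array([0.6691, 0.072 , 0.042 ])] [array([0.7176, 0.0937, 0.042 ]), array([0.7127, 0.0647, 0.042 ])]
mid [array([0.6957, 0.0975, 0.042 ]), array([0.6909, 0.0684, 0.042 ])] ang 80.54602196572547 [np.float64(0.0444130329553968), np.float64(0.04423823220463392)]
cap [array([0.6812, 0.0841, 0.073 ]), array([0.703 , 0.0804, 0.073 ]), array([0.6783, 0.0677, 0.073 ]), array([0.7007, 0.064 , 0.073 ])]
capmid [0.6921 0.0823 0.073 ] [0.6895 0.0658 0.073 ] 0.022125998698335245 0.01661839907499135
glass [0.6894 0.0633 0.0702] [0.6861 0.0443 0.0702] 79.92203604455958
plate [array([0.6681, 0.1102, 0.01  ]), array([0.7262, 0.1   , 0.01  ])]
[0.6971 0.1051 0.01  ] [0.6869 0.0409 0.01  ]
```

Call:
{"api": "arm_command", "payload": {
  "fingers": [1, 1, 1],
  "dp": [
    [0.002, 0.0027, -0.004],
    [0, 0, 0],
    [0, 0, 0]
  ],
  "roll": [0.012, 0, 0]
}}

```text
t: 42.65
eef_pos: [0.688, 0.0445, 0.0578]
ee_rot: [-3.105, 0.023, 1.409]
force: [-0.8, 0.7, -0.7]
width: 0.0155
```

```bash
python3 -c "
from h import *
s=get_state();print(s['eef_pos'],s['ee_rot'])
w=snap('wrist','w34')
a=w[110:260,210:360];cv2.imwrite('pics/w34z.png',cv2.resize(a,(600,600),interpolation=2))"
```

```text
[0.68803661 0.04453987 0.05776694] [-3.10534474  0.0225532   1.40867005]
```

View pics/w34z.png

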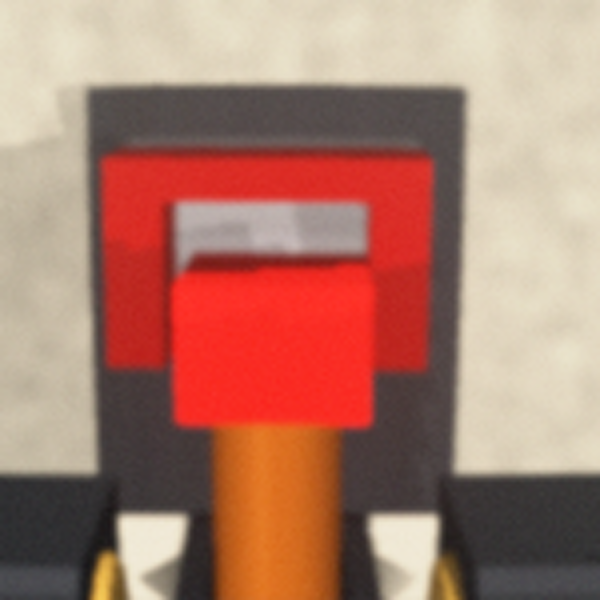

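```bash
cat > m.py <<'E'
from h import *
import sys
np.set_printoptions(precision=4,suppress=True)
def meas(Lp,Rp,cap,s):
    W=lambda x,y:(210+x/4,110+y/4)
    q=lambda p,z:onz('wrist',*W(*p),z,s)
    z=s['eef_pos'][2]+.0154
    d=np.array([.16,.987]);n=np.array([.987,-.16])
    m=[(q(Lp[i],.042)+q(Rp[i],.042))[:2]/2 for i in(0,1)]
    c=[q(p,z) for p in cap];k=[(c[0]+c[1])[:2]/2,(c[2]+c[3])[:2]/2]
    print('cradle n',[x@n for x in m],'d end',m[0]@d,'inner',m[1]@d,'-> centre',m[1]@d-.028)
    print('cap n',[x@n for x in k],'d',[x@d for x in k],'-> centre by inner',k[1]@d-.029, 'outer',k[0]@d-.045)
E
python3 - <<'E'
from m import *
s=get_state()
meas([(101,157),(107,369)],[(433,157),(429,369)],[(172,284),(373,284),(175,427),(373,427)],s)
E
```

```text
cradle n [np.float64(0.6706086681706452), np.float64(0.6706200257244384)] d end 0.20742359885415287 inner 0.17826822305564902 -> centre 0.15026822305564902
cap n [np.float64(0.6726264490580933), np.float64(0.6727373036129451)] d [np.float64(0.19631352365269866), np.float64(0.17978132428061838)] -> centre by inner 0.15078132428061838 outer 0.15131352365269868
```

Call:
{"api": "arm_command", "payload": {
  "fingers": [1, 1, 1],
  "dp": [
    [-0.002, 0, -0.003],
    [0, 0, 0],
    [0, 0, 0]
  ],
  "roll": [0, 0, 0]
}}

```text
t: 43.0
eef_pos: [0.6859, 0.0446, 0.0548]
ee_rot: [-3.106, 0.022, 1.409]
force: [-0.7, -0.4, -0.0]
width: 0.0158
```

```bash
python3 -c "
from h import *
s=get_state();print(s['eef_pos'],s['ee_rot'])
w=snap('wrist','w35')
a=w[110:260,210:360];cv2.imwrite('pics/w35z.png',cv2.resize(a,(600,600),interpolation=2))"
```

```text
[0.68585838 0.04457216 0.0548236 ] [-3.10565746  0.02235775  1.40852294]
```

View pics/w35z.png

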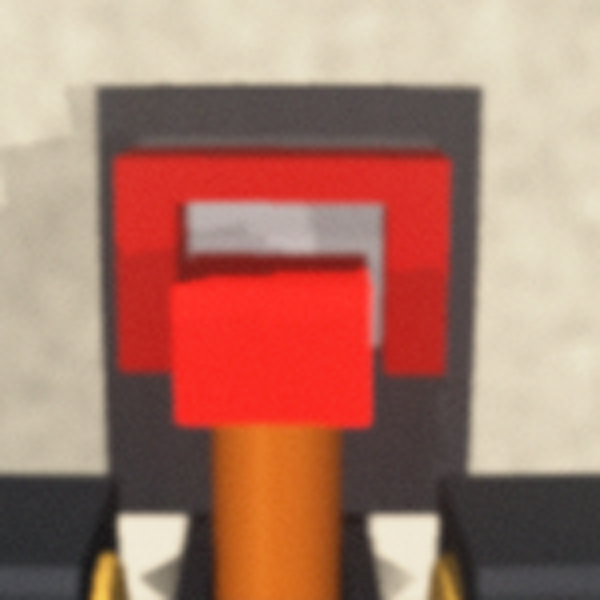

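```bash
python3 - <<'E'
from m import *
s=get_state()
meas([(114,157),(119,373)],[(450,157),(446,373)],[(172,284),(371,284),(175,427),(373,427)],s)
E
```

```text
cradle n [np.float64(0.670514712146012), np.float64(0.6705181591482327)] d end 0.20733073045757985 inner 0.17813410345117361 -> centre 0.15013410345117362
cap n [np.float64(0.6703048931000277), np.float64(0.6705218888978688)] d [np.float64(0.1959171724909285), np.float64(0.1793858563527335)] -> centre by inner 0.1503858563527335 outer 0.1509171724909285
```

Call:
{"api": "arm_command", "payload": {
  "fingers": [1, 1, 1, 1, 1],
  "dp": [
    [0, 0, -0.004],
    [0, 0, -0.004],
    [0, 0, -0.003],
    [0, 0, 0],
    [0, 0, 0]
  ],
  "roll": [0, 0, 0, 0, 0]
}}

```text
t: 43.55
eef_pos: [0.6855, 0.0444, 0.0423]
ee_rot: [-3.105, 0.023, 1.408]
force: [-0.1, -0.4, -0.4]
width: 0.0158
```

Call:
{"api": "arm_command", "payload": {
  "fingers": [1, 1, 1, 1, 1],
  "dp": [
    [0, 0, -0.003],
    [0, 0, -0.003],
    [0, 0, -0.002],
    [0, 0, 0],
    [0, 0, 0]
  ],
  "roll": [0, 0, 0, 0, 0]
}}

```text
t: 44.05
eef_pos: [0.6856, 0.0444, 0.0335]
ee_rot: [-3.105, 0.023, 1.408]
force: [0.5, 0.5, -0.2]
width: 0.0155
```

```bash
python3 -c "
from h import *
s=get_state();print(s['eef_pos'],s['force'])
w=snap('wrist','w36')
a=w[110:260,210:360];cv2.imwrite('pics/w36z.png',cv2.resize(a,(600,600),interpolation=2))"
```

```text
[0.68557449 0.0443885  0.03353376] [ 0.47683387  0.52375458 -0.17105936]
```

View pics/w36z.png

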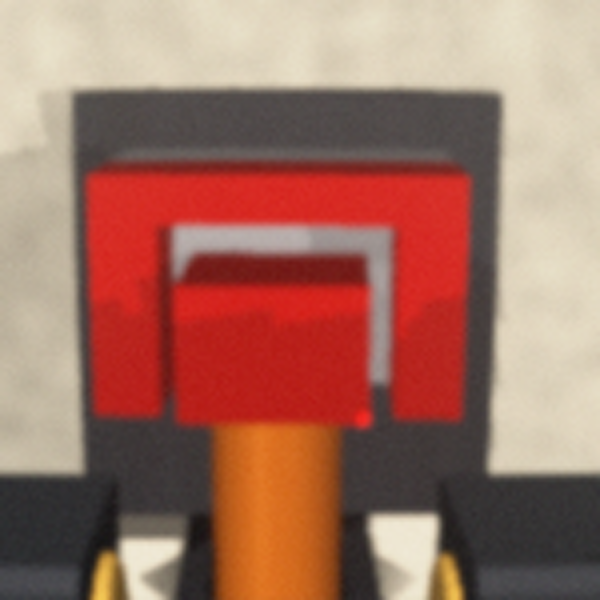

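Call:
{"api": "arm_command", "payload": {
  "fingers": [1, 1, 1, 1],
  "dp": [
    [0, 0, -0.001],
    [0, 0, -0.001],
    [0, 0, 0],
    [0, 0, 0]
  ],
  "roll": [0, 0, 0, 0]
}}

```text
t: 44.5
eef_pos: [0.686, 0.0446, 0.0331]
ee_rot: [-3.106, 0.022, 1.409]
force: [0.7, -0.6, -0.3]
width: 0.0157
```

Call:
{"api": "arm_command", "payload": {
  "fingers": [1, 1, 1, 1],
  "dp": [
    [0, 0, -0.0015],
    [0, 0, -0.0015],
    [0, 0, 0],
    [0, 0, 0]
  ],
  "roll": [0, 0, 0, 0]
}}

```text
t: 44.9
eef_pos: [0.6864, 0.0447, 0.033]
ee_rot: [-3.108, 0.022, 1.41]
force: [0.0, 0.2, -0.2]
width: 0.0155
```

Call:
{"api": "arm_command", "payload": {
  "fingers": [1],
  "dp": [
    [0, 0, -0.003]
  ],
  "roll": [0]
}}

```text
t: 45.0
eef_pos: [0.6866, 0.0447, 0.0314]
ee_rot: [-3.108, 0.022, 1.41]
force: [-7.2, 1.0, 17.6]
width: 0.0155
```

```bash
python3 -c "
from h import *
s=get_state();print(s['eef_pos'],s['force'])
w=snap('wrist','w37')
s=get_state();print(s['eef_pos'],s['force'])
a=w[110:260,210:360];cv2.imwrite('pics/w37z.png',cv2.resize(a,(600,600),interpolation=2))"
```

```text
[0.68663822 0.04469411 0.0313536 ] [-7.2352684   1.04721915 17.59985152]
[0.686574   0.04468053 0.03115737] [-5.20119556  0.71537278 10.40190966]
```

View pics/w37z.png

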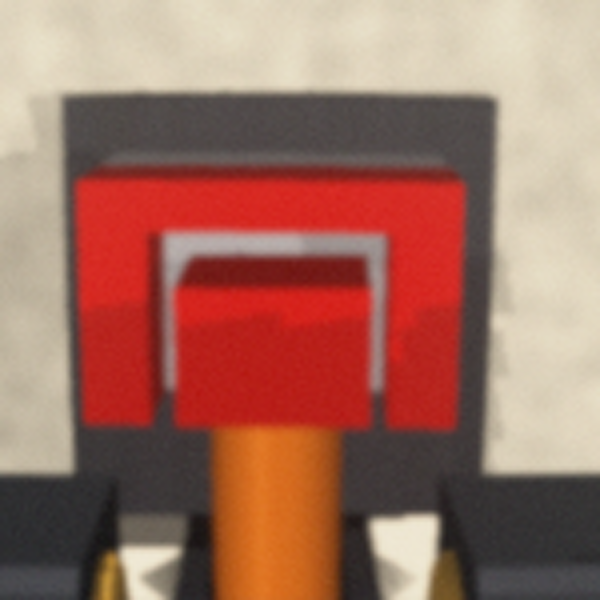

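Call:
{"api": "arm_command", "payload": {
  "fingers": [1, 1, 0.6, 0.4, 0.2, 0.2, 0.2, 0.2],
  "dp": [
    [0, 0, 0],
    [0, 0, 0],
    [0, 0, 0],
    [0, 0, 0],
    [0, 0, 0],
    [0, 0, 0],
    [0, 0, 0],
    [0, 0, 0]
  ],
  "roll": [0, 0, 0, 0, 0, 0, 0, 0]
}}

```text
t: 45.85
eef_pos: [0.6865, 0.0445, 0.0297]
ee_rot: [-3.107, 0.023, 1.41]
force: [0.4, 0.8, 0.7]
width: 0.0348
```

Call:
{"api": "arm_command", "payload": {
  "fingers": [0.2, 0.2, 0.2, 0.2, -0.5, -1, -1, -1],
  "dp": [
    [0, 0, 0.008],
    [0, 0, 0.02],
    [0, 0, 0.04],
    [0, 0, 0.045],
    [0, 0, 0.045],
    [-0.03, -0.035, 0.03],
    [-0.03, -0.04, 0],
    [-0.03, -0.04, 0]
  ],
  "roll": [0, 0, 0, 0, 0, -0.1, -0.1, -0.1]
}}

```text
t: 46.65
eef_pos: [0.5986, -0.0659, 0.2233]
ee_rot: [-3.108, 0.023, 1.108]
force: [0.7, -0.7, -0.4]
width: 0.0614
```

Call:
{"api": "arm_command", "payload": {
  "fingers": [-1, -1, -1, -1],
  "dp": [
    [-0.03, -0.04, 0],
    [-0.02, -0.02, 0],
    [0, 0, 0],
    [0, 0, 0]
  ],
  "roll": [-0.1, -0.1, 0, 0]
}}

```text
t: 47.05
eef_pos: [0.5436, -0.1316, 0.229]
ee_rot: [-3.113, 0.018, 0.892]
force: [0.5, 0.1, -0.3]
width: 0.0868
```

```bash
python3 - <<'E'
from h import *
s=get_state();print(s['eef_pos'],s['qd'])
t=snap('top','t40');c=snap('scene','s40')
W=np.zeros((600,800,3),np.uint8)
W[:300,:400]=cv2.resize(t,(400,300));W[:300,400:]=cv2.resize(c,(400,300))
W[300:573,:399]=cv2.resize(t[130:195,215:310],(399,273),interpolation=2);W[300:573,400:799]=cv2.resize(c[250:315,250:345],(399,273),interpolation=2)
cv2.imwrite('pics/c40.png',W)
E
```

```text
[ 0.54357288 -0.13160339  0.22899346] [-0.01801906 -0.02687289 -0.01069742 -0.00209999 -0.00871144 -0.01578853]
```

View pics/c40.png

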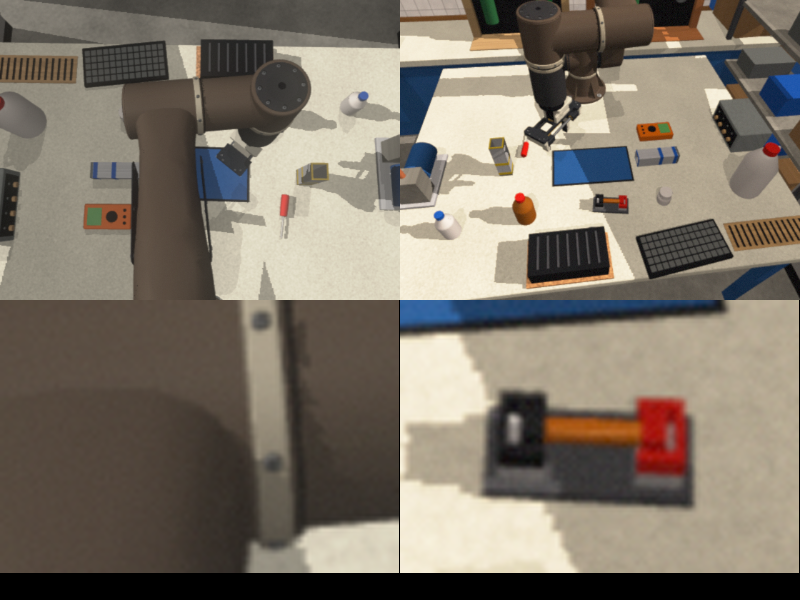

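```bash
python3 -c "
from station import *
print(job_done())"
```

```text
the job is handed in; nothing more can be done
None
```

The job is handed in after about 47 s of robot time. The cartridge lies in the cradle with its red cap at the red end, and the empty blue holder lies flat on the bench, off the mat and clear of the cradle.

**What I did:** I laid the holder on its side with the cartridge still inside and let go. I took it again near the closed end, tipped it with the mouth on the mat to about 42°, and drew it back so the cartridge slid out onto the mat. I put the empty holder down, then turned the cartridge about 170° and lowered it into the saddles.

**What went wrong on the way:**
- **First tip:** pushing the tipped holder forward stood it up to about 60–70° with its mouth on the mat, and it slipped about 25 mm in the fingers. I laid it flat again, regripped it nearer the closed end and repeated the tip. So the holder was laid down and retaken twice.
- **Seating force:** pressing the cartridge into the cradle peaked at about 18 N.

**Last checks:** the final scene picture shows both caps in their saddles with the colours matching. The yellow-banded holder and the other things on the bench look unmoved. The robot was clear, about 0.23 m up. The top camera's view of the cradle was blocked by the arm, so the final seating rests on the scene camera and the wrist view taken just before release.

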